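Lay the majlis ledge for a guest and put the saffron away

TASK

Lay the ledge for the next guest: stand the finjan in the middle of the smaller saucer and the tea glass in the middle of the larger one, and set the sugar bowl midway between the two saucers, on the line joining them. Put the saffron tin away upright in the wooden spice box: slide its cover back, stand the tin inside and slide the cover fully shut. Set each thing down gently and upright, and leave the saucers and the perfume bottle where they stand.

Things in the scene. Friction and masses are not known exactly. Their poses are not given: they have to be found in the camera images.
- finjan_center (a point): the finjan, a small handle-less white ceramic coffee cup with a thin gold rim: 55 mm tall, 38 mm wide at the foot, 51 mm at 37 mm up, 58 mm at the rim, open at the top, about 100 g. This point is on its axis half-way up (27.5 mm above its foot); z axis up the thing's own axis
- tea_glass_center (a point): the waisted clear tea glass with a gold rim and gold foot: 75 mm tall, 44 mm wide at the foot, 42 mm at the waist (40 mm up), 54 mm at the rim, open at the top, about 120 g. This point is on its axis half-way up (37.5 mm above its foot); z axis up the thing's own axis
- sugar_bowl_center (a point): the squat white ceramic sugar bowl with its lid on (lid fast): 76 mm tall in all, 66 mm at its widest (26 mm up), with a cylindrical knob on top 20 mm wide and 19 mm tall, from 19 mm to 38 mm above this point; the lid falls away from the knob's foot, to 12 mm above this point at 25 mm from the axis. About 200 g. This point is on its axis half-way up (38 mm above its foot); z axis up the thing's own axis
- saffron_tin_center (a point): the small round steel saffron tin: 45 mm across, 34 mm tall, with a flat lid (brass disc let into it), about 60 g. This point is its centre, 17 mm above its underside; z axis up the thing's own axis
- small_saucer: the smaller white ceramic saucer, 98 mm across, rim 12 mm high, with a flat middle 60 mm across whose upper face is 5 mm above the ledge; loose, 160 g. Origin: centre of its underside, z up
- large_saucer: the larger white ceramic saucer, 128 mm across, rim 15 mm high, with a flat middle 78 mm across whose upper face is 5 mm above the ledge; loose, 260 g. Its centre is about 240 mm from that of the smaller saucer. Origin: centre of its underside, z up
- spice_box: the wooden spice box, fixed to the ledge: 160 mm long (its x), 116 mm wide (its y), 58 mm tall. Origin: centre of its underside; its +x axis is the way the cover slides open, leaving through the lower +x end. One compartment, x -72 to +72 mm, y -50 to +50 mm, floor 6 mm up. With the cover fully open (107 mm) x from -72 to +35 mm is uncovered; the rest stays under the cover, whose underside is 49 mm up
- spice_cover (a joint): how far the spice box's sliding cover is open, m: 0 fully shut against its end stop, 0.107 fully open; it starts shut or up to 0.03 ajar, slides with about 1.5 N of friction and stays where it is left. The cover's top is 54 mm above the ledge; on it stands a brass pull bar, 12 mm thick along the box's x, 44 mm long along its y, top 71 mm above the ledge, centred at box x = 0.03 + this value, y = 0. The cover is 107 mm wide and its leading end is at box x = 0.08 + this value
- cover_pull (a point): the middle of the brass pull bar on the spice box's sliding cover, 62.5 mm above the ledge (the bar runs from 54 to 71 mm); it travels with the cover along the box's x axis
- oud_bottle: the small square amber perfume bottle with a round brass cap, 34 mm square, 68 mm tall, standing among the things; not to be moved. Origin: centre of its underside
Things that resemble listed ones, but are neither listed nor needed, are in the scene too. Leave any orange or turquoise look-alike of the part that bears sugar_bowl_center alone.

How it is judged:
By the outcome, as a careful person would: the job done as asked, in the order asked, and still so for the second after the job is handed in, with the robot touching nothing.
It also fails if it takes over 120 s, if anything falls off the work surface, if the arm or the gripper's body presses on something with over 40 N, if the wrist force passes 120 N, or if a joint passes its speed limit or range.

ROBOT

A 6-joint arm with a two-finger parallel gripper is mounted at the origin on the work surface. World frame = base frame: x ahead of the robot, y to its left, z up, the work surface at z = 0. Lengths are in mm, angles in rad, forces in N, time in s.
With the tool pointing down it reaches from about 325 to 775 mm from the base axis. Payload 5.5 kg.
Tool frame: the origin (TCP) lies on the centre line of the jaws, within the pads' length; the fingertips stand 17 mm ahead of it and the grasp point (between the pads) lies 2 mm behind it (nose_length is the distance from the TCP to the fingertips, in mm); z points along the fingers, y is the line along which they close (so a half turn about z gives the same grasp; the last joint's range is limited). The gripper opens to 85 mm and grips with 20 to 120 N. Pads are 22 mm wide; open, the fingers measure 114 mm over their backs; the gripper's body (76 mm by 85 mm) begins 54 mm behind the grasp point. The pads swing forward as they close: fully open they stand 13 mm farther back than shut.
Start: joints at [-1.283, 0.091, 1.231, -0, 1.82, -0.057], TCP at [202.805, -564.7, 248.275] pointing down, gripper open.
Joint ranges: [-2.87, 2.87], [-0.86, 2.18], [0.17, 2.46], [-1.51, 4.65], [0.06, 2.69], [-2.65, 2.65]. Speed limits (rad/s): [2.57, 2.57, 3.01, 3.14, 3.14, 3.14].

INTERFACE

Orientations are given as a 3x3 rotation matrix whose columns are the frame's x, y, z axes.
In Python, from plant import sense, grab_frame, camera_info, hand_in, regions_of, nose_length gives the robot as it stands.
- The arm moves only by the tool send_rows, never from a script. Its argument "motion" is a list of rows, each an object with "offset": the shift along the tool's x, y, z in m, a list of three; "rot": the turn, a rotation vector about the tool's x, y, z in degrees, a list of three; "fingers": the closure, from -1 (fully open) to 1 (shut), so that 0 is half open. A call has 1 to 20 rows; each row is the pose to reach, as a shift and turn from the pose commanded when the call began, along the tool's axes at that moment; what a row does not reach only later rows make up. A row lasts 1/8 s, in which the tool goes at most 62.5 mm and 10.7 degrees, less where a joint would pass 70% of its speed; a pose out of reach is approached as far as the arm can. A call with a gripper value outside its range is refused whole. The fingers move at their own pace and stop on an object; "squeeze" is the grip in N (left out, the last holds). Time passes only in rows, so rows that repeat a pose let the fingers close. It gives the time, the measured TCP pose, the force, the opening and the grip force at its end, in the units of the state.
- sense(): the state, without advancing time (a new reading comes with each control period).
- grab_frame(name): name is "side" or "top"; returns (picture, depth): 420x560x3 uint8, red, green, blue; 420x560 float32, mm along the optical axis (not along the pixel's ray), 0 where there is no reading.
- camera_info(name): a dict with "mtx" (3x3 intrinsics, pixels), "world_to_cam" (4x4, takes a point from world to camera coordinates). Camera axes: x right, y up, looking along -z (the intrinsics and any distortion apply to the point x, -y, -z); pixel columns grow to the right and rows downward; lengths in mm; the calibration is good to about 2 mm. A picture is of the moment at which its call begins. camera_info takes no time and is no camera call.
- hand_in(): hands the job in; it is judged then, once.
Trained networks look in the newest picture that a camera, given by its name, has taken for a name from the list of things; names that differ only in an ending like _2 or _b are one class to them, and where a whole thing is asked for, a point or a joint stands for the part that bears it (a point fixed in the world has none). Each returns a list of dicts, best first, with "conf" (0 to 1); they miss things now and then, are a little off and sometimes report something else, mostly with a low value. They report only what shows in the picture. A call takes as long as a camera call. They do not tell look-alikes from the thing itself.
- regions_of(camera, name): "mask" (420x560 bool, what is visible of it) and "rect" ([left, top, width, height] in pixels, round what is visible of it).
The state is a dict: "time": time; "joint_positions": joint angles; "qvel": joint speeds; "tau": joint torques, N m; "tcp_pos": TCP position; "orientation": TCP orientation; "contact_force": force on the tool from outside, world axes, zero at the start; "torque": the same for the moment, N m; "gripper_width": opening from 0.0 (shut) to 1.0 (fully open); "gripper_force": force on a finger pad.
Only numpy, scipy, OpenCV 4.12 (cv2) and the standard library are available. Lean on these libraries where they do the work, as an engineer would, in place of code of your own. Each camera call takes 0.05 s, during which the arm holds its last target. There are 200 camera calls.

## Working session

There is one attempt and no reset: what is moved stays moved. The work goes in short steps, Python scripts to look and compute and a tool call to move; the robot and the scene stay as the last step left them, time stands still between calls to the robot, and variables do not carry over. Pictures are saved under pics/ and viewed, at most 14 in all, crops included, and the job is handed in when it is done.

Besides the shell and the picture viewer there is one more tool, called after ">>>" by a JSON object that holds its "name" and its "arguments", one argument or row to a line. send_rows: Moves the arm, as the interface text tells. Its arguments: {"type":"object","properties":{"motion":{"type":"array"},"squeeze":{"type":"number"}},"required":["motion"]}

```bash
mkdir -p pics; ls; cat > h.py <<'E'
import numpy as np, cv2
from plant import *
def cloud(name, depth):
    c=camera_info(name); K=np.array(c["mtx"]); T=np.linalg.inv(np.array(c["world_to_cam"]))
    v,u=np.mgrid[0:420,0:560]; 
    x=(u-K[0,2])/K[0,0]*depth; y=(v-K[1,2])/K[1,1]*depth
    P=np.stack([x,-y,-depth,np.ones_like(depth)],-1)@T.T
    P[depth<=0]=np.nan
    return P[...,:3]
def proj(name,p):
    c=camera_info(name); K=np.array(c["mtx"]); q=np.array(c["world_to_cam"])@np.r_[p,1]
    return (K@np.array([q[0],-q[1],-q[2]])/-q[2])[:2]
E
python3 - <<'E'
from h import *
for n in ["top","side"]:
    im,d=grab_frame(n); cv2.imwrite(f"pics/{n}0.png",im[...,::-1]); np.save(f"{n}0.npy",d)
    c=camera_info(n); print(n,{k:v for k,v in c.items() if k!="world_to_cam"}, np.linalg.inv(np.array(c["world_to_cam"])).round(3)[:3])
    P=cloud(n,d)
    for k in ["finjan_center","tea_glass_center","sugar_bowl_center","saffron_tin_center","small_saucer","large_saucer","spice_box","spice_cover","cover_pull","oud_bottle"]:
        for r in regions_of(n,k):
            m=r["mask"]; q=P[m]; q=q[~np.isnan(q[:,0])]
            print(n,k,round(r["conf"],2),r["rect"],m.sum(), np.nanmedian(q,0).round() if len(q) else None, np.percentile(q[:,2],[2,98]).round() if len(q) else None)
s=sense();print(s["time"],s["contact_force"],s["gripper_width"],s["orientation"],nose_length)
E
```

```text
pics
top {'mtx': array([[511.59789558,   0.        , 279.17575469],
       [  0.        , 511.59789558, 197.07229763],
       [  0.        ,   0.        ,   1.        ]])} [[-1.800000e-02  9.860000e-01 -1.680000e-01  3.712180e+02]
 [-1.000000e+00 -1.400000e-02  2.400000e-02 -4.346400e+01]
 [ 2.100000e-02  1.680000e-01  9.860000e-01  1.237227e+03]]
top finjan_center 0.65 [208.3, 238.4, 23.8, 22.9] 475 [457.  64.  26.] [ 1. 58.]
top tea_glass_center 0.73 [270.2, 250.1, 23.8, 21.0] 424 [435. -76.  50.] [ 1. 77.]
top sugar_bowl_center 0.87 [410.2, 187.8, 26.8, 29.7] 619 [ 556. -410.   51.] [23. 77.]
top sugar_bowl_center 0.76 [329.6, 90.2, 25.4, 26.2] 607 [ 802. -226.   49.] [-0. 77.]
top sugar_bowl_center 0.57 [410.9, 294.0, 25.6, 23.3] 627 [ 319. -390.   51.] [30. 79.]
top saffron_tin_center 0.79 [382.2, 248.1, 22.2, 20.6] 316 [ 432. -339.   34.] [ 8. 39.]
top small_saucer 0.29 [84.5, 213.5, 91.3, 90.8] 4532 [431. 271.  53.] [ 2. 68.]
top large_saucer 0.76 [332.9, 145.9, 52.4, 48.9] 2017 [ 647. -268.    9.] [ 1. 18.]
top large_saucer 0.48 [381.8, 247.5, 22.3, 19.0] 275 [ 432. -339.   3
[... 1857 characters left out ...]
ice_cover 0.46 [236.2, 271.5, 10.9, 25.8] 347 [ 446. -212.   43.] [ 6. 71.]
side spice_cover 0.33 [196.1, 117.6, 74.3, 61.0] 2756 [439. 259.  54.] [ 3. 67.]
side cover_pull 0.81 [198.6, 119.8, 58.6, 39.1] 1309 [425. 289.  56.] [50. 72.]
side cover_pull 0.61 [302.9, 282.2, 60.3, 48.5] 2188 [ 648. -260.   10.] [ 3. 18.]
side cover_pull 0.17 [197.2, 119.8, 73.1, 58.0] 2651 [439. 258.  54.] [ 5. 67.]
side oud_bottle 0.77 [238.1, 271.8, 8.8, 24.2] 359 [ 446. -212.   43.] [ 4. 70.]
1.1 [ 1.19196791 -0.57468036  0.42830589] 1.0004948805993525 [[ 9.41142462e-01  3.38010156e-01 -8.11046617e-07]
 [ 3.38010154e-01 -9.41142458e-01 -9.80241054e-05]
 [-3.38964535e-05  9.19805059e-05 -9.99999995e-01]] 17.0
```

View pics/top0.png

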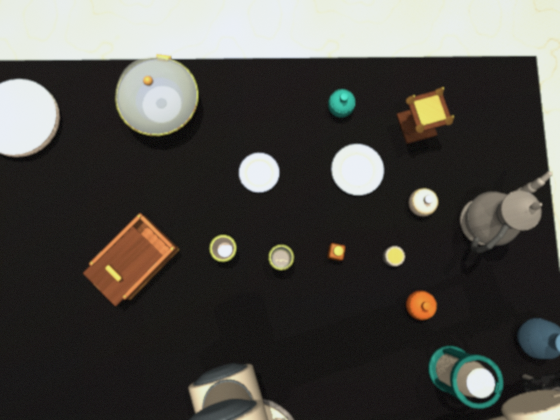

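View pics/side0.png

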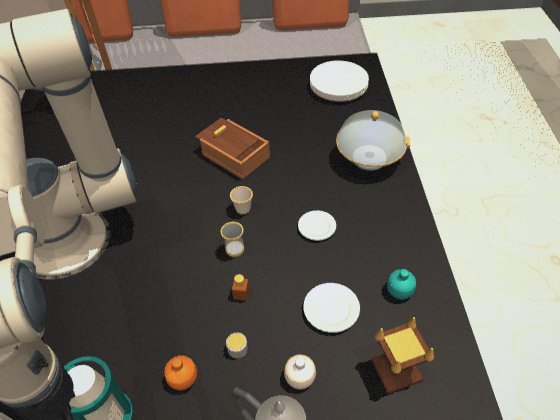

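The top image shows the finjan at (222,248), the clear glass at (281,257), the oud bottle at (337,252), the tin at (395,257), the small saucer at (259,172) and the large one at (358,169). The spice box is at (130,260), with its pull at (113,273) and its −x end to the upper right, slightly ajar.

Sugar bowl candidates are white (424,202), orange (422,305) and turquoise (342,103); I choose the white one. For the finjan and glass, only the cup at (222,248) is white and only the one at (281,257) is clear. The plate stack at (20,118) and the white cup in the teal holder at (480,382) are not wanted.

```bash
cat >> h.py <<'E'
from scipy.optimize import least_squares
def circ(q,r=None):
    f=(lambda p:np.hypot(q[:,0]-p[0],q[:,1]-p[1])-(p[2] if r is None else r))
    s=least_squares(f,[*np.median(q[:,:2],0),r or 30],loss="soft_l1",f_scale=1.5); return s.x.round(1)
def near(P,x,y,R,z0,z1):
    q=P.reshape(-1,3); q=q[~np.isnan(q[:,0])]
    return q[(np.hypot(q[:,0]-x,q[:,1]-y)<R)&(q[:,2]>z0)&(q[:,2]<z1)]
def mid(q): return ((q[:,:2].min(0)+q[:,:2].max(0))/2).round(1)
def ray(n,u,v,z):
    c=camera_info(n);K=np.array(c["mtx"]);T=np.linalg.inv(np.array(c["world_to_cam"]))
    d=T[:3,:3]@np.array([(u-K[0,2])/K[0,0],-(v-K[1,2])/K[1,1],-1]);o=T[:3,3]
    return (o+d*(z-o[2])/d[2]).round(1)
E
python3 - <<'E'
from h import *
for n in ["top","side"]:
    P=cloud(n,np.load(f"{n}0.npy"))
    print(n,"table z",np.nanmedian(near(P,560,100,40,-20,20)[:,2]).round(1))
    q=near(P,457,66,45,48,62); print("finjan",len(q),mid(q),circ(q),circ(q,28.0))
    q=near(P,434,-77,45,68,82); print("glass",len(q),mid(q),circ(q),circ(q,26.0))
    q=near(P,558,-418,45,66,82); print("knob",len(q),q.mean(0).round(1),mid(q))
    q=near(P,558,-418,45,20,82); print("bowl",len(q),mid(q),np.ptp(q,0))
    q=near(P,433,-343,40,29,42); print("tin",len(q),q.mean(0).round(1),mid(q),np.ptp(q,0))
    q=near(P,444,-206,40,58,75); print("oud cap",q.mean(0).round(1))
    q=near(P,444,-206,40,15,75); print("oud",mid(q), np.ptp(q,0))
    for nm,x,y,R in [("S",642,-17,80),("L",648,-262,95)]:
        im=cv2.imread(f"pics/{n}0.png",0); u,v=proj(n,[x,y,8]).astype(int)
        m=np.zeros_like(im); w=int(R*.45); m[v-w:v+w,u-w:u+w]=im[v-w:v+w,u-w:u+w]>90
        k,l,st,ce=cv2.connectedComponentsWithStats(m); i=1+np.argmax(st[1:,4]); print(nm,st[i],"img",ray(n,*ce[i],13 if nm=="S" else 14))
        c=max(cv2.findContours((l==i).astype(np.uint8),0,1)[0],key=len); c=cv2.convexHull(c); e=cv2.fitEllipse(c); print("  ell",ray(n,*e[0],12 if nm=="S" else 15))
    q=near(P,431,270,120,50,80); r=cv2.minAreaRect(q[:,:2].astype(np.float32)); print("box",r, cv2.boxPoints(r).round())
    q=near(P,420,288,120,63.5,80); r=cv2.minAreaRect(q[:,:2].astype(np.float32)); print("bar",len(q),q.mean(0).round(1),r)
im=cv2.imread("pics/top0.png"); s=cv2.imread("pics/side0.png")
A=cv2.resize(im[205:315,75:185],(400,400),interpolation=2); B=cv2.resize(im[180:280,375:475],(400,400),interpolation=2)
cv2.imwrite("pics/c1.png",np.hstack([A,B]))
E
```

```text
top table z -0.2
finjan 155 [454.7  60.6] [455.1  59.7  26.9] [455.   59.7  28. ]
glass 159 [430.9 -74. ] [431.1 -73.3  24.7] [431.  -73.3  26. ]
knob 62 [ 558.7 -416.6   75.5] [ 558.5 -418.3]
bowl 604 [ 559.9 -416.5] [63.62969734 62.25114624 59.98498298]
tin 287 [ 431.7 -341.3   34.5] [ 432.1 -341.5] [42.48365406 44.21732902 11.55447179]
oud cap [ 443.7 -204.1   67.1]
oud [ 443.5 -204.8] [37.06113724 38.78688856 58.27582878]
S [ 238  152   42   41 1336] img [642.6 -23.6  13. ]
  ell [642.9 -23.5  12. ]
L [ 331  143   53   53 2203] img [ 646.7 -265.7   14. ]
  ell [ 646.6 -265.6   15. ]
box ((432.758544921875, 274.7611999511719), (117.69432067871094, 184.8771514892578), 45.8094596862793) [[325. 297.]
 [458. 168.]
 [540. 253.]
 [407. 381.]]
bar 109 [402.  303.3  69.7] ((402.4684753417969, 303.9518737792969), (43.71271514892578, 12.379430770874023), 42.00874328613281)
side table z 1.6
finjan 161 [456.   63.9] [455.7  61.9  26.9] [455.7  61.8  28. ]
glass 169 [431.6 -71.8] [431.9 -71.4  24.9] [431.8 -71.7  26. ]
knob 92 [ 559.9 -417.6   75.2] [ 560.  -416.2]
bowl 855 [ 559.9 -417.1] [63.6760482  63.99051088 58.78588394]
tin 338 [ 432.7 -340.9   34.9] [ 432.9 -339.6] [42.65898606 46.6937104  11.7058781 ]
oud cap [ 444.7 -204.4   67. ]
oud [ 444.6 -205.6] [38.19350588 33.00117877 57.60618379]
S [298 210  39  31 935] img [642.6 -22.3  13. ]
  ell [642.7 -21.4  12. ]
L [ 303  282   57   51 2264] img [ 646.5 -264.2   14. ]
  ell [ 646.4 -264.8   15. ]
box ((432.3062438964844, 277.08538818359375), (120.37284088134766, 191.59005737304688), 45.34715270996094) [[322. 302.]
 [458. 167.]
 [543. 253.]
 [406. 387.]]
bar 78 [413.  299.1  69.5] ((448.08355712890625, 262.82049560546875), (107.62771606445312, 141.94723510742188), 44.52907943725586)
```

View pics/c1.png

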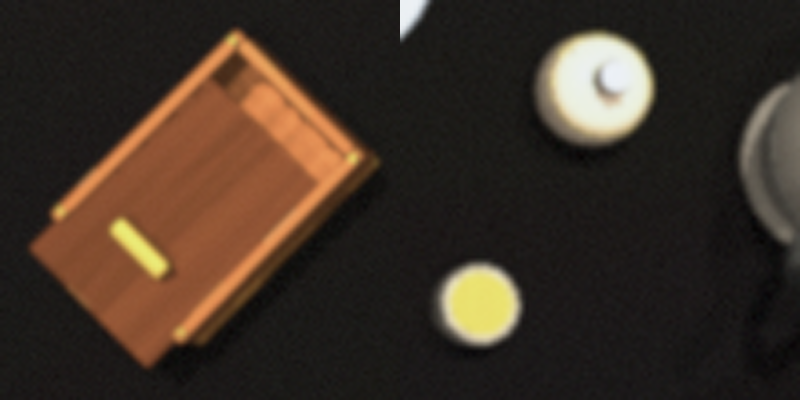

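The left crop shows the spice box with its cover about 25 mm ajar: the gap is at the upper right end and the bar at (140,248). The right crop shows the white sugar bowl with its knob at (613,78), the tin at (480,303) and the kettle's edge at x>740. I move to above the finjan.

>>> {"name": "send_rows", "arguments": {
  "motion": [
    {"offset": [0.225, -0.252, 0.049], "rot": [0, 0, 10], "fingers": -1},
    {"offset": [0.449, -0.503, 0.098], "rot": [0, 0, 19.75], "fingers": -1},
    {"offset": [0.449, -0.503, 0.098], "rot": [0, 0, 19.75], "fingers": -1},
    {"offset": [0.449, -0.503, 0.098], "rot": [0, 0, 19.75], "fingers": -1},
    {"offset": [0.449, -0.503, 0.098], "rot": [0, 0, 19.75], "fingers": -1},
    {"offset": [0.449, -0.503, 0.098], "rot": [0, 0, 19.75], "fingers": -1},
    {"offset": [0.449, -0.503, 0.098], "rot": [0, 0, 19.75], "fingers": -1},
    {"offset": [0.449, -0.503, 0.098], "rot": [0, 0, 19.75], "fingers": -1},
    {"offset": [0.449, -0.503, 0.098], "rot": [0, 0, 19.75], "fingers": -1},
    {"offset": [0.449, -0.503, 0.098], "rot": [0, 0, 19.75], "fingers": -1},
    {"offset": [0.449, -0.503, 0.098], "rot": [0, 0, 19.75], "fingers": -1},
    {"offset": [0.449, -0.503, 0.098], "rot": [0, 0, 19.75], "fingers": -1},
    {"offset": [0.449, -0.503, 0.098], "rot": [0, 0, 19.75], "fingers": -1},
    {"offset": [0.449, -0.503, 0.098], "rot": [0, 0, 19.75], "fingers": -1},
    {"offset": [0.449, -0.503, 0.098], "rot": [0, 0, 19.75], "fingers": -1}
  ],
  "squeeze": 25
}}

```text
time: 2.98
tcp_pos: [455.4, 59.4, 150.7]
orientation: [[1.0, -0.002, 0.001], [-0.002, -1.0, -0.0], [0.001, 0.0, -1.0]]
contact_force: [0.2, -0.0, 1.0]
gripper_width: 1.001
gripper_force: 0.0
```

>>> {"name": "send_rows", "arguments": {
  "motion": [
    {"offset": [0, 0, 0.04], "rot": [0, 0, 0], "fingers": -1},
    {"offset": [0, 0, 0.075], "rot": [0, 0, 0], "fingers": -1},
    {"offset": [0, 0, 0.1], "rot": [0, 0, 0], "fingers": -1},
    {"offset": [0, 0, 0.113], "rot": [0, 0, 0], "fingers": -0.6},
    {"offset": [0, 0, 0.113], "rot": [0, 0, 0], "fingers": -0.5},
    {"offset": [0, 0, 0.113], "rot": [0, 0, 0], "fingers": -0.4},
    {"offset": [0, 0, 0.113], "rot": [0, 0, 0], "fingers": -0.3},
    {"offset": [0, 0, 0.113], "rot": [0, 0, 0], "fingers": -0.1},
    {"offset": [0, 0, 0.113], "rot": [0, 0, 0], "fingers": 0.2},
    {"offset": [0, 0, 0.113], "rot": [0, 0, 0], "fingers": 0.2},
    {"offset": [0, 0, 0.113], "rot": [0, 0, 0], "fingers": 0.2},
    {"offset": [0, 0, 0.113], "rot": [0, 0, 0], "fingers": 0.2}
  ],
  "squeeze": 25
}}

```text
time: 4.47
tcp_pos: [456.5, 60.7, 39.2]
orientation: [[1.0, 0.0, 0.003], [0.0, -1.0, 0.0], [0.003, -0.0, -1.0]]
contact_force: [-0.8, 1.8, 6.9]
gripper_width: 0.657
gripper_force: 26.1
```

```bash
python3 - <<'E'
from h import *
s=sense();print(s["time"],s["tcp_pos"],s["contact_force"],s["gripper_width"],s["gripper_force"])
for n in ["top","side"]:
    im,d=grab_frame(n); cv2.imwrite(f"pics/{n}1.png",im[...,::-1])
A=cv2.imread("pics/side1.png")[120:270,160:310]; cv2.imwrite("pics/c2.png",cv2.resize(A,(600,600),interpolation=2))
E
```

```text
4.475 [456.46278158  60.66332656  39.19742708] [-0.78465965  1.80778391  6.93074571] 0.657075963130548 26.12746016937308
```

View pics/c2.png

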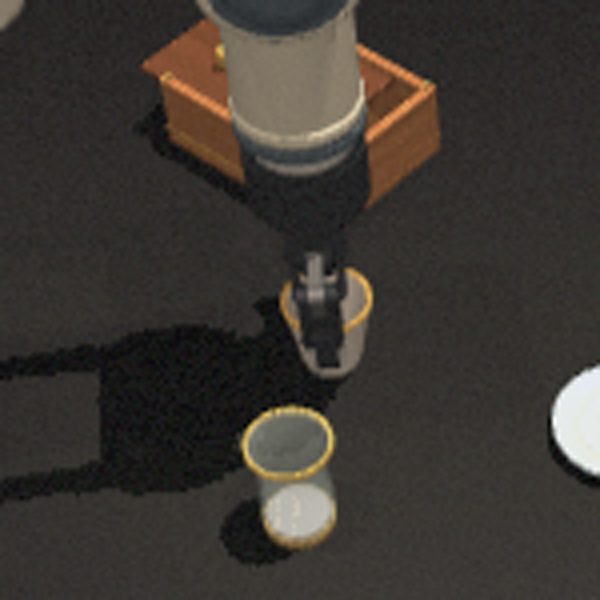

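The crop shows the jaws around the finjan, with the cup upright and grasped near the rim. I lift it and carry it above the small saucer.

>>> {"name": "send_rows", "arguments": {
  "motion": [
    {"offset": [0, 0, -0.01], "rot": [0, 0, 0], "fingers": 0.2},
    {"offset": [0, 0, -0.03], "rot": [0, 0, 0], "fingers": 0.2},
    {"offset": [0, 0, -0.05], "rot": [0, 0, 0], "fingers": 0.2},
    {"offset": [0.02, 0.01, -0.06], "rot": [0, 0, 0], "fingers": 0.2},
    {"offset": [0.05, 0.023, -0.06], "rot": [0, 0, 0], "fingers": 0.2},
    {"offset": [0.08, 0.037, -0.06], "rot": [0, 0, 0], "fingers": 0.2},
    {"offset": [0.11, 0.05, -0.06], "rot": [0, 0, 0], "fingers": 0.2},
    {"offset": [0.14, 0.063, -0.06], "rot": [0, 0, 0], "fingers": 0.2},
    {"offset": [0.165, 0.074, -0.06], "rot": [0, 0, 0], "fingers": 0.2},
    {"offset": [0.182, 0.081, -0.06], "rot": [0, 0, 0], "fingers": 0.2},
    {"offset": [0.187, 0.0836, -0.06], "rot": [0, 0, 0], "fingers": 0.2},
    {"offset": [0.187, 0.0836, -0.06], "rot": [0, 0, 0], "fingers": 0.2},
    {"offset": [0.187, 0.0836, -0.06], "rot": [0, 0, 0], "fingers": 0.2}
  ]
}}

```text
time: 6.2
tcp_pos: [641.8, -22.8, 97.4]
orientation: [[1.0, 0.0, -0.0], [0.0, -1.0, 0.0], [-0.0, -0.0, -1.0]]
contact_force: [-0.8, 0.2, -0.4]
gripper_width: 0.659
gripper_force: 26.9
```

```bash
python3 - <<'E'
from h import *
s=sense();print(s["time"],s["tcp_pos"],s["contact_force"],s["gripper_width"],s["gripper_force"])
for n in ["top","side"]:
    im,d=grab_frame(n); cv2.imwrite(f"pics/{n}2.png",im[...,::-1]); P=cloud(n,d); c=s["tcp_pos"]
    for r in regions_of(n,"finjan_center"):
        q=P[r["mask"]]; q=q[~np.isnan(q[:,0])]; q=q[q[:,2]>30]; print(n,r["conf"],r["rect"],len(q),q.min(0).round(),q.max(0).round(),mid(q))
A=cv2.imread("pics/side2.png")[140:290,240:390]; B=cv2.imread("pics/top2.png")[120:220,200:300]
cv2.imwrite("pics/c3.png",np.hstack([cv2.resize(A,(400,400),interpolation=2),cv2.resize(B,(400,400),interpolation=2)]))
E
```

```text
6.2 [641.83857956 -22.79217144  97.39427153] [-0.79192863  0.17305862 -0.42359693] 0.6585129360129635 26.86573223909363
top 0.55 [251.1, 167.4, 15.7, 8.7] 101 [613. -49.  60.] [640.  -3. 117.] [626.5 -25.9]
side 0.74 [306.5, 193.2, 26.2, 18.8] 122 [614. -47.  71.] [670.   0. 121.] [641.8 -23.1]
```

View pics/c3.png

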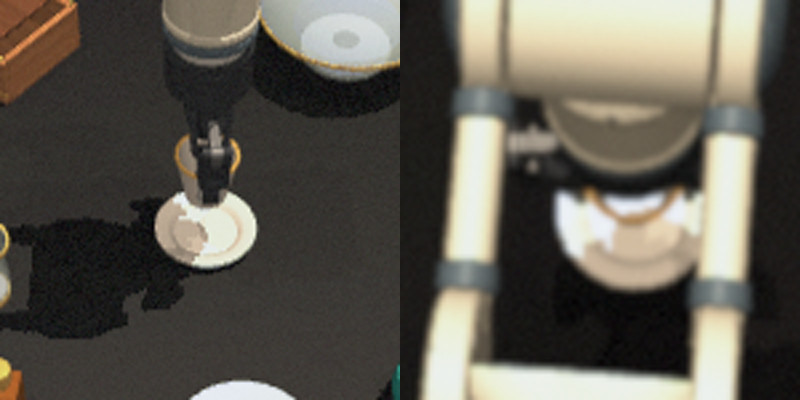

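The left half shows the finjan upright over the saucer's middle at (207,170). The right half shows its front rim over the saucer. I lower it in small steps.

>>> {"name": "send_rows", "arguments": {
  "motion": [
    {"offset": [0.0005, 0, 0.015], "rot": [0, 0, 0], "fingers": 0.2},
    {"offset": [0.0005, 0, 0.03], "rot": [0, 0, 0], "fingers": 0.2},
    {"offset": [0.0005, 0, 0.04], "rot": [0, 0, 0], "fingers": 0.2},
    {"offset": [0.0005, 0, 0.046], "rot": [0, 0, 0], "fingers": 0.2},
    {"offset": [0.0005, 0, 0.049], "rot": [0, 0, 0], "fingers": 0.2},
    {"offset": [0.0005, 0, 0.051], "rot": [0, 0, 0], "fingers": 0.2},
    {"offset": [0.0005, 0, 0.052], "rot": [0, 0, 0], "fingers": 0.2},
    {"offset": [0.0005, 0, 0.052], "rot": [0, 0, 0], "fingers": 0.2}
  ]
}}

```text
time: 7.4
tcp_pos: [643.0, -23.1, 45.5]
orientation: [[1.0, 0.0, 0.0], [0.0, -1.0, -0.0], [0.0, 0.0, -1.0]]
contact_force: [0.6, 1.0, -0.0]
gripper_width: 0.657
gripper_force: 26.9
```

>>> {"name": "send_rows", "arguments": {
  "motion": [
    {"offset": [0, 0, 0.0005], "rot": [0, 0, 0], "fingers": 0.2},
    {"offset": [0, 0, 0.001], "rot": [0, 0, 0], "fingers": 0.2},
    {"offset": [0, 0, 0.0015], "rot": [0, 0, 0], "fingers": 0.2},
    {"offset": [0, 0, 0.0015], "rot": [0, 0, 0], "fingers": 0.2}
  ]
}}

```text
time: 7.9
tcp_pos: [643.1, -23.1, 44.4]
orientation: [[1.0, 0.0, 0.001], [0.0, -1.0, -0.0], [0.001, 0.0, -1.0]]
contact_force: [-1.8, 0.6, 2.1]
gripper_width: 0.657
gripper_force: 27.0
```

>>> {"name": "send_rows", "arguments": {
  "motion": [
    {"offset": [0, 0, 0.0], "rot": [0, 0, 0], "fingers": -0.3},
    {"offset": [0, 0, 0.0], "rot": [0, 0, 0], "fingers": -0.36},
    {"offset": [0, 0, 0.0], "rot": [0, 0, 0], "fingers": -0.42},
    {"offset": [0, 0, 0.0], "rot": [0, 0, 0], "fingers": -0.5},
    {"offset": [0, 0, 0.0], "rot": [0, 0, 0], "fingers": -0.7},
    {"offset": [0, 0, 0.0], "rot": [0, 0, 0], "fingers": -0.9},
    {"offset": [0, 0, -0.01], "rot": [0, 0, 0], "fingers": -1},
    {"offset": [0, 0, -0.05], "rot": [0, 0, 0], "fingers": -1},
    {"offset": [0, 0, -0.09], "rot": [0, 0, 0], "fingers": -1},
    {"offset": [-0.1, 0.02, -0.1], "rot": [0, 0, 0], "fingers": -1},
    {"offset": [-0.211, 0.0494, -0.1], "rot": [0, 0, 0], "fingers": -1},
    {"offset": [-0.211, 0.0494, -0.1], "rot": [0, 0, 0], "fingers": -1},
    {"offset": [-0.211, 0.0494, -0.1], "rot": [0, 0, 0], "fingers": -1},
    {"offset": [-0.211, 0.0494, -0.1], "rot": [0, 0, 0], "fingers": -1}
  ]
}}

```text
time: 9.65
tcp_pos: [431.0, -73.0, 145.2]
orientation: [[1.0, -0.001, 0.003], [-0.001, -1.0, -0.001], [0.003, 0.001, -1.0]]
contact_force: [1.3, 0.5, -0.4]
gripper_width: 1.001
gripper_force: 0.0
```

```bash
python3 - <<'E'
from h import *
s=sense();print(s["time"],s["tcp_pos"],s["contact_force"],s["gripper_width"])
for n in ["side","top"]:
    im,d=grab_frame(n); cv2.imwrite(f"pics/{n}3.png",im[...,::-1]); P=cloud(n,d)
    q=near(P,642,-22,45,52,72); print("finjan",n,len(q),mid(q) if len(q) else "",circ(q,28.0) if len(q)>20 else "")
E
```

```text
9.65 [431.02314124 -73.01042516 145.24926098] [ 1.31368845  0.50752917 -0.38941935] 1.0005874570679791
finjan side 181 [642.7 -20.8] [642.3 -21.8  28. ]
finjan top 156 [641.9 -23. ] [641.3 -23.8  28. ]
```

>>> {"name": "send_rows", "arguments": {
  "motion": [
    {"offset": [0.0005, -0.0005, 0.03], "rot": [0, 0, 0], "fingers": -1},
    {"offset": [0.0005, -0.0005, 0.07], "rot": [0, 0, 0], "fingers": -1},
    {"offset": [0.0005, -0.0005, 0.095], "rot": [0, 0, 0], "fingers": -1},
    {"offset": [0.0005, -0.0005, 0.105], "rot": [0, 0, 0], "fingers": -0.6},
    {"offset": [0.0005, -0.0005, 0.105], "rot": [0, 0, 0], "fingers": -0.4},
    {"offset": [0.0005, -0.0005, 0.105], "rot": [0, 0, 0], "fingers": -0.25},
    {"offset": [0.0005, -0.0005, 0.105], "rot": [0, 0, 0], "fingers": -0.15},
    {"offset": [0.0005, -0.0005, 0.105], "rot": [0, 0, 0], "fingers": -0.05},
    {"offset": [0.0005, -0.0005, 0.105], "rot": [0, 0, 0], "fingers": 0.1},
    {"offset": [0.0005, -0.0005, 0.105], "rot": [0, 0, 0], "fingers": 0.4},
    {"offset": [0.0005, -0.0005, 0.105], "rot": [0, 0, 0], "fingers": 0.4},
    {"offset": [0.0005, -0.0005, 0.105], "rot": [0, 0, 0], "fingers": 0.4},
    {"offset": [0.0005, -0.0005, 0.105], "rot": [0, 0, 0], "fingers": 0.4}
  ]
}}

```text
time: 11.38
tcp_pos: [433.5, -72.2, 40.6]
orientation: [[1.0, 0.0, 0.003], [0.0, -1.0, -0.0], [0.003, 0.0, -1.0]]
contact_force: [0.2, 1.2, 5.8]
gripper_width: 0.567
gripper_force: 17.2
```

>>> {"name": "send_rows", "arguments": {
  "motion": [
    {"offset": [0, 0, -0.01], "rot": [0, 0, 0], "fingers": 0.4},
    {"offset": [0, 0, -0.03], "rot": [0, 0, 0], "fingers": 0.4},
    {"offset": [0, 0, -0.05], "rot": [0, 0, 0], "fingers": 0.4},
    {"offset": [0.01, 0.01, -0.06], "rot": [0, 0, 0], "fingers": 0.4},
    {"offset": [0.04, 0.035, -0.06], "rot": [0, 0, 0], "fingers": 0.4},
    {"offset": [0.07, 0.062, -0.06], "rot": [0, 0, 0], "fingers": 0.4},
    {"offset": [0.1, 0.09, -0.06], "rot": [0, 0, 0], "fingers": 0.4},
    {"offset": [0.13, 0.117, -0.06], "rot": [0, 0, 0], "fingers": 0.4},
    {"offset": [0.16, 0.143, -0.06], "rot": [0, 0, 0], "fingers": 0.4},
    {"offset": [0.19, 0.17, -0.06], "rot": [0, 0, 0], "fingers": 0.4},
    {"offset": [0.208, 0.187, -0.06], "rot": [0, 0, 0], "fingers": 0.4},
    {"offset": [0.215, 0.1927, -0.06], "rot": [0, 0, 0], "fingers": 0.4},
    {"offset": [0.215, 0.1927, -0.06], "rot": [0, 0, 0], "fingers": 0.4},
    {"offset": [0.215, 0.1927, -0.06], "rot": [0, 0, 0], "fingers": 0.4}
  ]
}}

```text
time: 13.12
tcp_pos: [647.0, -264.0, 98.9]
orientation: [[1.0, 0.001, -0.0], [0.001, -1.0, 0.0], [-0.0, -0.0, -1.0]]
contact_force: [-0.3, -0.5, -2.1]
gripper_width: 0.565
gripper_force: 21.9
```

```bash
python3 - <<'E'
from h import *
s=sense();print(s["time"],s["tcp_pos"],s["contact_force"],s["gripper_width"],s["gripper_force"])
for n in ["top","side"]:
    im,d=grab_frame(n); cv2.imwrite(f"pics/{n}4.png",im[...,::-1]); P=cloud(n,d)
    for r in regions_of(n,"tea_glass_center"):
        q=P[r["mask"]]; q=q[~np.isnan(q[:,0])]; q=q[q[:,2]>40]; print(n,r["conf"],r["rect"],len(q),q.min(0).round(),q.max(0).round(),mid(q))
A=cv2.imread("pics/side4.png")[200:350,250:400]; B=cv2.imread("pics/top4.png")[120:220,300:400]
cv2.imwrite("pics/c4.png",np.hstack([cv2.resize(A,(400,400),interpolation=2),cv2.resize(B,(400,400),interpolation=2)]))
E
```

```text
13.125 [ 646.95546847 -264.0045968    98.93342258] [-0.28282618 -0.46608649 -2.0979189 ] 0.5645409445124447 21.87447045292174
top 0.68 [351.2, 166.6, 23.2, 11.5] 176 [ 608. -284.   59.] [ 651. -240.  224.] [ 629.2 -262. ]
side 0.68 [319.1, 267.7, 18.8, 38.4] 193 [ 618. -287.   60.] [ 652. -240.  137.] [ 635.  -263.8]
```

View pics/c4.png

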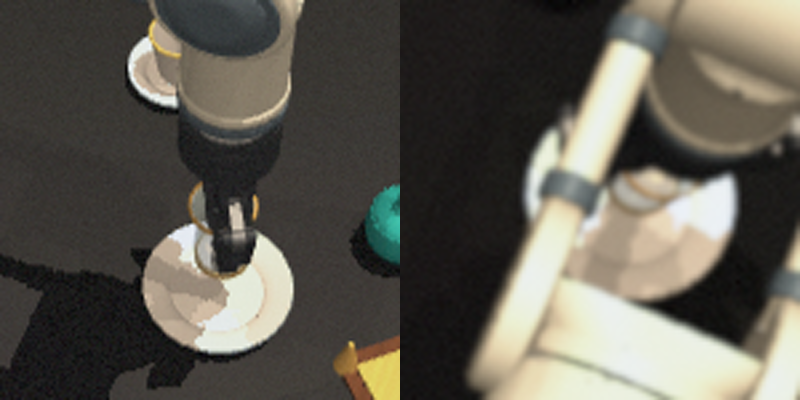

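```bash
python3 - <<'E'
from h import *
n="side"; im,d=grab_frame(n); P=cloud(n,d)
for r in regions_of(n,"tea_glass_center")[:1]:
    m=r["mask"];q=P[m];q=q[~np.isnan(q[:,0])]
    h=np.hypot(q[:,0]-646,q[:,1]+264); 
    for a,b in [(60,66),(66,80),(80,110),(110,126),(126,133),(133,142)]:
        k=q[(q[:,2]>a)&(q[:,2]<b)&(h<40)]; print(a,b,len(k),k.min(0).round(1) if len(k) else "",k.max(0).round(1) if len(k) else "", circ(k,26.5) if a>=126 and len(k)>8 else circ(k,22) if len(k)>8 and b<70 else "")
for x in (644,646): print([((proj(n,[x,-264,z])-[250,200])*8/3).round(0) for z in (60,137)])
yy,xx=np.nonzero(m); print("crop rows extents",[(r,((xx[yy==r].min()-250)*2.67).round(),((xx[yy==r].max()-250)*2.67).round()) for r in range(yy.min(),yy.max(),3)])
E
```

```text
60 66 16 [ 625.9 -284.9   60. ] [ 652.2 -266.7   65.7] [ 627.8 -297.6   22. ]
66 80 28 [ 625.1 -286.5   66.5] [ 651.6 -243.9   79.8] 
80 110 69 [ 624.9 -294.8   80.2] [ 638.4 -245.3  109.3] 
110 126 37 [ 624.4 -283.5  110.8] [ 634.5 -242.4  125.8] 
126 133 33 [ 619.4 -297.4  126.6] [ 634.  -242.5  132.7] [ 648.3 -264.2   26.5]
133 142 24 [ 619.2 -294.6  133.1] [ 633.8 -244.2  137.2] [ 646.7 -263.5   26.5]
[array([216., 256.]), array([220., 203.])]
[array([218., 256.]), array([223., 203.])]
crop rows extents [(270, np.float64(195.0), np.float64(200.0)), (273, np.float64(190.0), np.float64(203.0)), (276, np.float64(187.0), np.float64(203.0)), (279, np.float64(190.0), np.float64(203.0)), (282, np.float64(192.0), np.float64(206.0)), (285, np.float64(195.0), np.float64(208.0)), (288, np.float64(195.0), np.float64(211.0)), (291, np.float64(192.0), np.float64(211.0)), (294, np.float64(192.0), np.float64(211.0)), (297, np.float64(195.0), np.float64(211.0)), (300, np.float64(200.0), np.float64(214.0)), (303, np.float64(211.0), np.float64(230.0))]
```

The glass is upright and centred within about 1 mm: the left half shows its rim at (224,205) and its foot over the saucer's middle. I lower it.

>>> {"name": "send_rows", "arguments": {
  "motion": [
    {"offset": [0.0005, 0.0008, 0.015], "rot": [0, 0, 0], "fingers": 0.4},
    {"offset": [0.0005, 0.0008, 0.03], "rot": [0, 0, 0], "fingers": 0.4},
    {"offset": [0.0005, 0.0008, 0.04], "rot": [0, 0, 0], "fingers": 0.4},
    {"offset": [0.0005, 0.0008, 0.047], "rot": [0, 0, 0], "fingers": 0.4},
    {"offset": [0.0005, 0.0008, 0.05], "rot": [0, 0, 0], "fingers": 0.4},
    {"offset": [0.0005, 0.0008, 0.0515], "rot": [0, 0, 0], "fingers": 0.4},
    {"offset": [0.0005, 0.0008, 0.0525], "rot": [0, 0, 0], "fingers": 0.4},
    {"offset": [0.0005, 0.0008, 0.0525], "rot": [0, 0, 0], "fingers": 0.4}
  ]
}}

```text
time: 14.42
tcp_pos: [648.1, -265.6, 46.7]
orientation: [[1.0, 0.0, 0.001], [0.0, -1.0, -0.0], [0.001, 0.0, -1.0]]
contact_force: [-0.1, 0.2, -1.2]
gripper_width: 0.566
gripper_force: 21.9
```

>>> {"name": "send_rows", "arguments": {
  "motion": [
    {"offset": [-0.0005, 0, 0.0005], "rot": [0, 0, 0], "fingers": 0.4},
    {"offset": [-0.0005, 0, 0.001], "rot": [0, 0, 0], "fingers": 0.4},
    {"offset": [-0.0005, 0, 0.0015], "rot": [0, 0, 0], "fingers": 0.4},
    {"offset": [-0.0005, 0, 0.0015], "rot": [0, 0, 0], "fingers": 0.4}
  ]
}}

```text
time: 14.92
tcp_pos: [648.2, -265.7, 46.3]
orientation: [[1.0, 0.0, 0.003], [0.0, -1.0, -0.001], [0.003, 0.001, -1.0]]
contact_force: [1.2, 1.2, 5.4]
gripper_width: 0.57
gripper_force: 20.9
```

>>> {"name": "send_rows", "arguments": {
  "motion": [
    {"offset": [0, 0, 0.0], "rot": [0, 0, 0], "fingers": -0.12},
    {"offset": [0, 0, 0.0], "rot": [0, 0, 0], "fingers": -0.18},
    {"offset": [0, 0, 0.0], "rot": [0, 0, 0], "fingers": -0.24},
    {"offset": [0, 0, 0.0], "rot": [0, 0, 0], "fingers": -0.35},
    {"offset": [0, 0, 0.0], "rot": [0, 0, 0], "fingers": -0.6},
    {"offset": [0, 0, 0.0], "rot": [0, 0, 0], "fingers": -0.9},
    {"offset": [0, 0, -0.01], "rot": [0, 0, 0], "fingers": -1},
    {"offset": [0, 0, -0.05], "rot": [0, 0, 0], "fingers": -1},
    {"offset": [0, 0, -0.1], "rot": [0, 0, 0], "fingers": -1},
    {"offset": [-0.03, 0.05, -0.11], "rot": [0, 0, 0], "fingers": -1},
    {"offset": [-0.06, 0.1, -0.11], "rot": [0, 0, 0], "fingers": -0.3},
    {"offset": [-0.088, 0.1514, -0.11], "rot": [0, 0, 0], "fingers": -0.1},
    {"offset": [-0.088, 0.1514, -0.11], "rot": [0, 0, 0], "fingers": 0},
    {"offset": [-0.088, 0.1514, -0.11], "rot": [0, 0, 0], "fingers": 0},
    {"offset": [-0.088, 0.1514, -0.11], "rot": [0, 0, 0], "fingers": 0}
  ]
}}

```text
time: 16.8
tcp_pos: [560.3, -415.7, 155.2]
orientation: [[1.0, 0.002, 0.001], [0.002, -1.0, 0.0], [0.001, -0.0, -1.0]]
contact_force: [0.6, -0.2, -0.4]
gripper_width: 0.499
gripper_force: 0.0
```

```bash
python3 - <<'E'
from h import *
s=sense();print(s["time"],s["tcp_pos"],s["contact_force"],s["gripper_width"])
for n in ["side","top"]:
    im,d=grab_frame(n); cv2.imwrite(f"pics/{n}5.png",im[...,::-1]); P=cloud(n,d)
    q=near(P,646,-265,40,72,90); print("glass",n,len(q),mid(q) if len(q) else "",circ(q,26.0) if len(q)>20 else "")
    q=near(P,559,-417,40,66,82); print("knob",n,len(q),q.mean(0).round(1) if len(q) else "")
    # fingertip height
    q=near(P,s["tcp_pos"][0],s["tcp_pos"][1],60,95,200); print("lowest gripper pts",np.sort(q[:,2])[:6].round() if len(q) else "")
A=cv2.imread("pics/side5.png")[260:420,210:370]
cv2.imwrite("pics/c5.png",cv2.resize(A,(600,600),interpolation=2))
E
```

```text
16.8 [ 560.32953431 -415.67355811  155.18977436] [ 0.62031174 -0.17850699 -0.38251497] 0.498712621367343
glass side 188 [ 650.1 -263. ] [ 648.6 -264.7   26. ]
knob side 68 [ 560.1 -420.2   74.6]
lowest gripper pts [146. 149. 152. 154. 155. 186.]
glass top 162 [ 648.8 -266.6] [ 647.9 -265.5   26. ]
knob top 3 [ 560.9 -409.3   69.6]
lowest gripper pts [143. 151. 188. 191. 191. 191.]
```

View pics/c5.png

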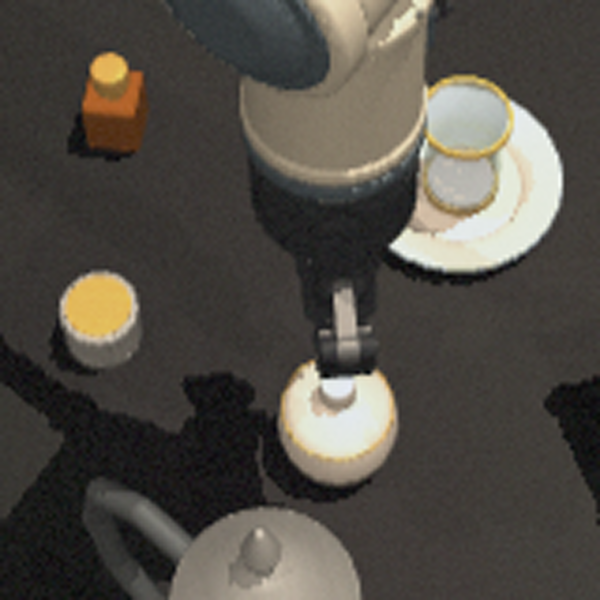

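The crop shows the glass upright on the large saucer at (468,120). The jaws are above the white sugar bowl's knob at (337,390), and the kettle is clear of them. I descend onto the knob.

>>> {"name": "send_rows", "arguments": {
  "motion": [
    {"offset": [-0.0005, 0.001, 0.03], "rot": [0, 0, 0], "fingers": 0},
    {"offset": [-0.0005, 0.001, 0.055], "rot": [0, 0, 0], "fingers": 0},
    {"offset": [-0.0005, 0.001, 0.07], "rot": [0, 0, 0], "fingers": 0},
    {"offset": [-0.0005, 0.001, 0.075], "rot": [0, 0, 0], "fingers": 0},
    {"offset": [-0.0005, 0.001, 0.078], "rot": [0, 0, 0], "fingers": 0},
    {"offset": [-0.0005, 0.001, 0.078], "rot": [0, 0, 0], "fingers": 0.2},
    {"offset": [-0.0005, 0.001, 0.078], "rot": [0, 0, 0], "fingers": 0.3},
    {"offset": [-0.0005, 0.001, 0.078], "rot": [0, 0, 0], "fingers": 0.4},
    {"offset": [-0.0005, 0.001, 0.078], "rot": [0, 0, 0], "fingers": 0.45},
    {"offset": [-0.0005, 0.001, 0.078], "rot": [0, 0, 0], "fingers": 0.5},
    {"offset": [-0.0005, 0.001, 0.078], "rot": [0, 0, 0], "fingers": 0.8},
    {"offset": [-0.0005, 0.001, 0.078], "rot": [0, 0, 0], "fingers": 0.8},
    {"offset": [-0.0005, 0.001, 0.078], "rot": [0, 0, 0], "fingers": 0.8}
  ],
  "squeeze": 30
}}

```text
time: 18.52
tcp_pos: [559.0, -417.7, 77.0]
orientation: [[1.0, 0.0, 0.0], [0.0, -1.0, 0.0], [0.0, -0.0, -1.0]]
contact_force: [-0.4, 1.5, 1.8]
gripper_width: 0.218
gripper_force: 29.5
```

>>> {"name": "send_rows", "arguments": {
  "motion": [
    {"offset": [0, 0, -0.01], "rot": [0, 0, 0], "fingers": 0.8},
    {"offset": [0, 0, -0.03], "rot": [0, 0, 0], "fingers": 0.8},
    {"offset": [0, 0, -0.06], "rot": [0, 0, 0], "fingers": 0.8},
    {"offset": [0, 0, -0.09], "rot": [0, 0, 0], "fingers": 0.8},
    {"offset": [0, 0, -0.11], "rot": [0, 0, 0], "fingers": 0.8},
    {"offset": [0.006, -0.02, -0.115], "rot": [0, 0, 0], "fingers": 0.8},
    {"offset": [0.016, -0.05, -0.115], "rot": [0, 0, 0], "fingers": 0.8},
    {"offset": [0.028, -0.09, -0.115], "rot": [0, 0, 0], "fingers": 0.8},
    {"offset": [0.041, -0.13, -0.115], "rot": [0, 0, 0], "fingers": 0.8},
    {"offset": [0.053, -0.17, -0.115], "rot": [0, 0, 0], "fingers": 0.8},
    {"offset": [0.066, -0.21, -0.115], "rot": [0, 0, 0], "fingers": 0.8},
    {"offset": [0.077, -0.245, -0.115], "rot": [0, 0, 0], "fingers": 0.8},
    {"offset": [0.083, -0.265, -0.115], "rot": [0, 0, 0], "fingers": 0.8},
    {"offset": [0.0856, -0.2737, -0.11], "rot": [0, 0, 0], "fingers": 0.8},
    {"offset": [0.0856, -0.2737, -0.08], "rot": [0, 0, 0], "fingers": 0.8},
    {"offset": [0.0856, -0.2737, -0.06], "rot": [0, 0, 0], "fingers": 0.8},
    {"offset": [0.0856, -0.2737, -0.05], "rot": [0, 0, 0], "fingers": 0.8},
    {"offset": [0.0856, -0.2737, -0.05], "rot": [0, 0, 0], "fingers": 0.8},
    {"offset": [0.0856, -0.2737, -0.05], "rot": [0, 0, 0], "fingers": 0.8}
  ]
}}

```text
time: 20.9
tcp_pos: [644.9, -144.6, 128.1]
orientation: [[1.0, -0.0, 0.002], [-0.0, -1.0, -0.001], [0.002, 0.001, -1.0]]
contact_force: [-0.1, 0.1, -2.4]
gripper_width: 0.217
gripper_force: 29.5
```

```bash
python3 - <<'E'
from h import *
s=sense();print(s["time"],s["tcp_pos"],s["contact_force"],s["gripper_width"],s["gripper_force"])
for n in ["top","side"]:
    im,d=grab_frame(n); cv2.imwrite(f"pics/{n}6.png",im[...,::-1]); P=cloud(n,d)
    for r in regions_of(n,"sugar_bowl_center"):
        q=P[r["mask"]]; q=q[~np.isnan(q[:,0])]; q=q[(q[:,2]<110)&(np.abs(q[:,1]+144)<80)]
        if len(q)>9: print(n,r["conf"],r["rect"],len(q),q.min(0).round(),q.max(0).round(),mid(q))
    for nm,x,y,R in [("S",642,-23,80),("L",648,-265,95)]:
        for r in regions_of(n,"large_saucer" if nm=="L" else "small_saucer"):
            q=P[r["mask"]]; q=q[~np.isnan(q[:,0])]
            q=q[(np.abs(q[:,2]-9)<9)&(np.hypot(q[:,0]-x,q[:,1]-y)<R)]
            if len(q)>300: print(n,nm,q.min(0).round(1),q.max(0).round(1),mid(q))
A=cv2.imread("pics/side6.png")[170:330,250:410]
cv2.imwrite("pics/c6.png",cv2.resize(A,(600,600),interpolation=2))
E
```

```text
20.9 [ 644.93134023 -144.64243274  128.07654985] [-0.12296454  0.13611074 -2.42320736] 0.21678318755975484 29.524247646331787
top 0.55 [296.4, 159.2, 25.7, 19.2] 302 [ 613. -186.   -5.] [ 652. -114.  110.] [ 632.3 -149.7]
top S [ 5.951e+02 -6.640e+01  1.000e-01] [688.9  22.3  17.5] [642.  -22.1]
top L [ 5.838e+02 -3.293e+02  3.000e-01] [ 706.4 -203.1   17.9] [ 645.1 -266.2]
side 0.64 [308.9, 233.5, 29.4, 28.0] 525 [ 613. -176.   -4.] [692. -66. 110.] [ 652.7 -120.9]
side 0.64 [390.2, 268.0, 25.6, 29.4] 88 [ 781. -224.   40.] [ 835. -196.   80.] [ 807.8 -210.1]
side L [ 584.4 -325.9    1.3] [ 708.1 -204.    18. ] [ 646.3 -264.9]
```

View pics/c6.png

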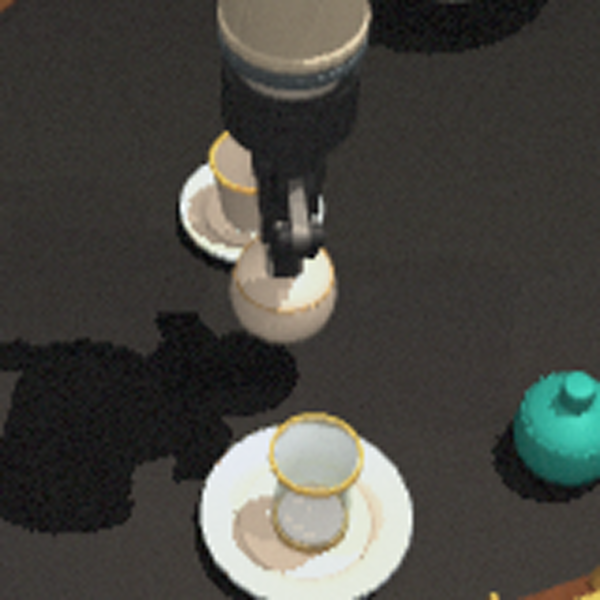

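The crop shows the bowl hanging level at (284,290) between the two saucers, with both cups upright. I lower it.

>>> {"name": "send_rows", "arguments": {
  "motion": [
    {"offset": [0, -0.0005, 0.015], "rot": [0, 0, 0], "fingers": 0.8},
    {"offset": [0, -0.0005, 0.03], "rot": [0, 0, 0], "fingers": 0.8},
    {"offset": [0, -0.0005, 0.04], "rot": [0, 0, 0], "fingers": 0.8},
    {"offset": [0, -0.0005, 0.046], "rot": [0, 0, 0], "fingers": 0.8},
    {"offset": [0, -0.0005, 0.0485], "rot": [0, 0, 0], "fingers": 0.8},
    {"offset": [0, -0.0005, 0.0495], "rot": [0, 0, 0], "fingers": 0.8},
    {"offset": [0, -0.0005, 0.05], "rot": [0, 0, 0], "fingers": 0.8},
    {"offset": [0, -0.0005, 0.0505], "rot": [0, 0, 0], "fingers": 0.8},
    {"offset": [0, -0.0005, 0.0505], "rot": [0, 0, 0], "fingers": 0.8}
  ]
}}

```text
time: 22.42
tcp_pos: [644.8, -143.8, 77.0]
orientation: [[1.0, 0.0, 0.001], [0.0, -1.0, -0.0], [0.001, 0.0, -1.0]]
contact_force: [-0.3, 0.8, 0.1]
gripper_width: 0.219
gripper_force: 29.7
```

>>> {"name": "send_rows", "arguments": {
  "motion": [
    {"offset": [0, 0, 0], "rot": [0, 0, 0], "fingers": 0.55},
    {"offset": [0, 0, 0], "rot": [0, 0, 0], "fingers": 0.5},
    {"offset": [0, 0, 0], "rot": [0, 0, 0], "fingers": 0.4},
    {"offset": [0, 0, 0], "rot": [0, 0, 0], "fingers": 0.2},
    {"offset": [0, 0, 0], "rot": [0, 0, 0], "fingers": 0.1},
    {"offset": [0, 0, -0.015], "rot": [0, 0, 0], "fingers": 0},
    {"offset": [0, 0, -0.05], "rot": [0, 0, 0], "fingers": 0},
    {"offset": [0, 0, -0.09], "rot": [0, 0, 0], "fingers": 0},
    {"offset": [-0.02, -0.04, -0.1], "rot": [0, 0, -5], "fingers": 0},
    {"offset": [-0.045, -0.09, -0.1], "rot": [0, 0, -12], "fingers": 0},
    {"offset": [-0.07, -0.14, -0.1], "rot": [0, 0, -20], "fingers": 0},
    {"offset": [-0.1, -0.2, -0.1], "rot": [0, 0, -28], "fingers": 0},
    {"offset": [-0.13, -0.25, -0.1], "rot": [0, 0, -36], "fingers": 0},
    {"offset": [-0.16, -0.3, -0.1], "rot": [0, 0, -45.2], "fingers": 0.2},
    {"offset": [-0.19, -0.35, -0.1], "rot": [0, 0, -45.2], "fingers": 0.2},
    {"offset": [-0.22, -0.4, -0.1], "rot": [0, 0, -45.2], "fingers": 0.2},
    {"offset": [-0.2425, -0.4473, -0.1], "rot": [0, 0, -45.2], "fingers": 0.2},
    {"offset": [-0.2425, -0.4473, -0.08], "rot": [0, 0, -45.2], "fingers": 0.2},
    {"offset": [-0.2425, -0.4473, -0.06], "rot": [0, 0, -45.2], "fingers": 0.2},
    {"offset": [-0.2425, -0.4473, -0.06], "rot": [0, 0, -45.2], "fingers": 0.2}
  ]
}}

```text
time: 24.92
tcp_pos: [401.5, 301.8, 133.7]
orientation: [[0.706, 0.708, -0.004], [0.708, -0.706, -0.003], [-0.005, -0.001, -1.0]]
contact_force: [0.2, 0.3, 0.6]
gripper_width: 0.404
gripper_force: 0.0
```

```bash
python3 - <<'E'
from h import *
s=sense();print(s["time"],s["tcp_pos"],s["orientation"].round(3) if hasattr(s["orientation"],"round") else s["orientation"],s["contact_force"],s["gripper_width"])
for n in ["top","side"]:
    im,d=grab_frame(n); cv2.imwrite(f"pics/{n}7.png",im[...,::-1]); P=cloud(n,d)
    q=near(P,644,-144,40,66,82); print("knob",n,len(q),q.mean(0).round(1),mid(q)); q=near(P,644,-144,45,20,82); print("bowl",mid(q),np.ptp(q,0).round())
    q=near(P,642,-22,45,52,72); print("finjan",circ(q,28.0)); q=near(P,648,-265,40,72,90); print("glass",circ(q,26.0))
    hsv=cv2.cvtColor(im,cv2.COLOR_RGB2HSV)
    u,v=proj(n,[402,303,71]).astype(int); m=np.zeros(d.shape,bool); m[v-25:v+25,u-25:u+25]=True
    m&=(hsv[...,0]>18)&(hsv[...,0]<35)&(hsv[...,1]>100)&(hsv[...,2]>120); yy,xx=np.nonzero(m); print("bar px",len(xx),xx.mean(),yy.mean(),ray(n,xx.mean(),yy.mean(),70))
A=cv2.imread("pics/side7.png")[80:200,170:290];B=cv2.imread("pics/top7.png")[205:325,75:195]
cv2.imwrite("pics/c7.png",np.hstack([cv2.resize(A,(400,400),interpolation=2),cv2.resize(B,(400,400),interpolation=2)]))
E
```

```text
24.925 [401.4920515  301.83686048 133.67224443] [[ 0.706  0.708 -0.004]
 [ 0.708 -0.706 -0.003]
 [-0.005 -0.001 -1.   ]] [0.21475574 0.34179749 0.55370523] 0.4038084218943003
knob top 59 [ 644.5 -144.2   74.4] [ 644.4 -144.6]
bowl [ 643.3 -143.9] [62. 61. 55.]
finjan [641.2 -23.8  28. ]
glass [ 647.9 -265.3   26. ]
bar px 52 115.25 274.6730769230769 [398.8 299.3  70. ]
knob side 70 [ 645.3 -144.4   74.4] [ 645.9 -143.1]
bowl [ 644.6 -144.7] [62. 63. 61.]
finjan [642.5 -21.6  28. ]
glass [ 648.8 -264.8   26. ]
bar px 11 223.45454545454547 125.54545454545455 [413.8 323.1  70. ]
```

View pics/c7.png

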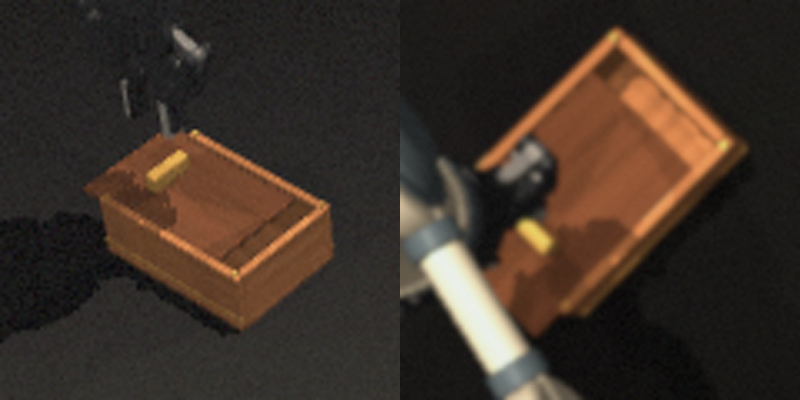

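The left crop shows the bar clearly at (167,170), i.e. side pixel (220,131), with the jaws above and behind it. The sugar bowl stands at the midpoint. I refine the bar and box with this side view.

```bash
python3 - <<'E'
from h import *
f=lambda x,y:(170+x*.3-.35,80+y*.3-.35)
n="side"
print("bar top ends",ray(n,*f(154,181),71),ray(n,*f(184,155),71))
print("corners",[ray(n,*f(*p),58) for p in [(329,206),(237,275),(195,133)]])
im=cv2.imread("pics/side7.png"); b,g,r=[im[...,i].astype(int) for i in range(3)]
m=np.zeros(b.shape,bool); m[120:140,208:232]=True; m&=(r>130)&(g>100)&(b<g*.75); yy,xx=np.nonzero(m); print(len(xx),xx.mean(),yy.mean(),ray(n,xx.mean(),yy.mean(),66))
im=cv2.imread("pics/top0.png"); b,g,r=[im[...,i].astype(int) for i in range(3)]
m=np.zeros(b.shape,bool); m[260:290,100:125]=True; m&=(r>130)&(g>120)&(b<g*.75); yy,xx=np.nonzero(m); print(len(xx),xx.mean(),yy.mean(),ray("top",xx.mean(),yy.mean(),69))
g=lambda x,y:(75+x*.275-.36,205+y*.275-.36)
print("top corners",[ray("top",*g(*p),58) for p in [(237,33),(358,157),(58,212),(180,337)]])
E
```

```text
bar top ends [392.3 287.6  71. ] [417.8 318.8  71. ]
corners [array([537.9, 255.5,  58. ]), array([458.5, 179.7,  58. ]), array([426.4, 363.4,  58. ])]
59 220.91525423728814 128.25423728813558 [406.  316.8  66. ]
121 112.66115702479338 272.68595041322317 [403.4 305.5  69. ]
top corners [array([537.7, 251.4,  58. ]), array([457.7, 173.4,  58. ]), array([426.4, 359.4,  58. ]), array([348.4, 281.1,  58. ])]
```

>>> {"name": "send_rows", "arguments": {
  "motion": [
    {"offset": [0.002, 0, 0.02], "rot": [0, 0, 0], "fingers": 0.2},
    {"offset": [0.002, 0, 0.035], "rot": [0, 0, 0], "fingers": 0.2},
    {"offset": [0.002, 0, 0.045], "rot": [0, 0, 0], "fingers": 0.2},
    {"offset": [0.002, 0, 0.052], "rot": [0, 0, 0], "fingers": 0.2},
    {"offset": [0.002, 0, 0.056], "rot": [0, 0, 0], "fingers": 0.2},
    {"offset": [0.002, 0, 0.056], "rot": [0, 0, 0], "fingers": 0.2},
    {"offset": [0.002, 0, 0.056], "rot": [0, 0, 0], "fingers": 0.2}
  ]
}}

```text
time: 25.9
tcp_pos: [403.6, 305.2, 80.8]
orientation: [[0.705, 0.71, 0.001], [0.71, -0.705, 0.001], [0.001, 0.0, -1.0]]
contact_force: [0.2, -0.7, -0.3]
gripper_width: 0.4
gripper_force: 0.0
```

>>> {"name": "send_rows", "arguments": {
  "motion": [
    {"offset": [0, 0, 0.003], "rot": [0, 0, 0], "fingers": 0.2},
    {"offset": [0, 0, 0.005], "rot": [0, 0, 0], "fingers": 0.2},
    {"offset": [0, 0, 0.005], "rot": [0, 0, 0], "fingers": 0.4},
    {"offset": [0, 0, 0.005], "rot": [0, 0, 0], "fingers": 0.5},
    {"offset": [0, 0, 0.005], "rot": [0, 0, 0], "fingers": 0.6},
    {"offset": [0, 0, 0.005], "rot": [0, 0, 0], "fingers": 0.7},
    {"offset": [0, 0, 0.005], "rot": [0, 0, 0], "fingers": 0.9},
    {"offset": [0, 0, 0.005], "rot": [0, 0, 0], "fingers": 0.9},
    {"offset": [0, 0, 0.005], "rot": [0, 0, 0], "fingers": 0.9}
  ],
  "squeeze": 30
}}

```text
time: 27.02
tcp_pos: [403.3, 305.1, 75.5]
orientation: [[0.704, 0.71, 0.0], [0.71, -0.704, 0.0], [0.0, -0.0, -1.0]]
contact_force: [-1.9, -0.2, 1.9]
gripper_width: 0.127
gripper_force: 32.5
```

>>> {"name": "send_rows", "arguments": {
  "motion": [
    {"offset": [0, -0.005, 0], "rot": [0, 0, 0], "fingers": 0.9},
    {"offset": [0, -0.015, 0], "rot": [0, 0, 0], "fingers": 0.9},
    {"offset": [0, -0.027, 0], "rot": [0, 0, 0], "fingers": 0.9},
    {"offset": [0, -0.04, 0], "rot": [0, 0, 0], "fingers": 0.9},
    {"offset": [0, -0.053, 0], "rot": [0, 0, 0], "fingers": 0.9},
    {"offset": [0, -0.065, 0], "rot": [0, 0, 0], "fingers": 0.9},
    {"offset": [0, -0.073, 0], "rot": [0, 0, 0], "fingers": 0.9},
    {"offset": [0, -0.078, 0], "rot": [0, 0, 0], "fingers": 0.9},
    {"offset": [0, -0.08, 0], "rot": [0, 0, 0], "fingers": 0.9},
    {"offset": [0, -0.08, 0], "rot": [0, 0, 0], "fingers": 0.9}
  ]
}}

```text
time: 28.28
tcp_pos: [345.7, 361.9, 75.4]
orientation: [[0.704, 0.71, -0.001], [0.71, -0.704, 0.0], [-0.001, -0.001, -1.0]]
contact_force: [-2.2, -2.1, 5.2]
gripper_width: 0.129
gripper_force: 33.0
```

>>> {"name": "send_rows", "arguments": {
  "motion": [
    {"offset": [0, 0, 0], "rot": [0, 0, 0], "fingers": 0.7},
    {"offset": [0, 0, 0], "rot": [0, 0, 0], "fingers": 0.5},
    {"offset": [0, 0, 0], "rot": [0, 0, 0], "fingers": 0.3},
    {"offset": [0, 0, 0], "rot": [0, 0, 0], "fingers": 0.2},
    {"offset": [0, 0, -0.02], "rot": [0, 0, 0], "fingers": 0.2},
    {"offset": [0, 0, -0.06], "rot": [0, 0, 0], "fingers": 0.2},
    {"offset": [-0.015, 0.019, -0.09], "rot": [0, 0, 0], "fingers": 0},
    {"offset": [-0.044, 0.056, -0.09], "rot": [0, 0, 5], "fingers": -0.5},
    {"offset": [-0.08, 0.1, -0.09], "rot": [0, 0, 12], "fingers": -1},
    {"offset": [-0.115, 0.146, -0.09], "rot": [0, 0, 20], "fingers": -1},
    {"offset": [-0.15, 0.19, -0.09], "rot": [0, 0, 28], "fingers": -1},
    {"offset": [-0.185, 0.235, -0.09], "rot": [0, 0, 36], "fingers": -1},
    {"offset": [-0.22, 0.28, -0.09], "rot": [0, 0, 45.2], "fingers": -1},
    {"offset": [-0.255, 0.324, -0.09], "rot": [0, 0, 45.2], "fingers": -1},
    {"offset": [-0.29, 0.368, -0.09], "rot": [0, 0, 45.2], "fingers": -1},
    {"offset": [-0.325, 0.413, -0.09], "rot": [0, 0, 45.2], "fingers": -1},
    {"offset": [-0.36, 0.457, -0.09], "rot": [0, 0, 45.2], "fingers": -1},
    {"offset": [-0.395, 0.502, -0.09], "rot": [0, 0, 45.2], "fingers": -1},
    {"offset": [-0.42, 0.534, -0.09], "rot": [0, 0, 45.2], "fingers": -1},
    {"offset": [-0.438, 0.5563, -0.09], "rot": [0, 0, 45.2], "fingers": -1}
  ]
}}

```text
time: 30.78
tcp_pos: [432.7, -343.6, 166.8]
orientation: [[1.0, -0.001, 0.001], [-0.001, -1.0, -0.001], [0.001, 0.001, -1.0]]
contact_force: [0.3, -0.4, 0.1]
gripper_width: 1.0
gripper_force: 0.0
```

>>> {"name": "send_rows", "arguments": {
  "motion": [
    {"offset": [0, 0, 0], "rot": [0, 0, 0], "fingers": -1},
    {"offset": [0, 0, 0], "rot": [0, 0, 0], "fingers": -1},
    {"offset": [0, 0, 0], "rot": [0, 0, 0], "fingers": -1}
  ]
}}

```text
time: 31.15
tcp_pos: [433.0, -340.6, 166.0]
orientation: [[1.0, 0.001, 0.001], [0.001, -1.0, -0.0], [0.001, 0.0, -1.0]]
contact_force: [0.5, -0.4, -0.1]
gripper_width: 1.0
gripper_force: 0.0
```

```bash
python3 - <<'E'
from h import *
s=sense();print(s["time"],s["tcp_pos"],s["contact_force"],s["gripper_width"])
for n in ["top","side"]:
    im,d=grab_frame(n); cv2.imwrite(f"pics/{n}8.png",im[...,::-1]); P=cloud(n,d)
    q=near(P,432,-341,40,29,42); print("tin",n,len(q),q.mean(0).round(1) if len(q) else "")
A=cv2.imread("pics/side8.png")[80:200,150:270];B=cv2.imread("pics/top8.png")[205:325,75:195]
cv2.imwrite("pics/c8.png",np.hstack([cv2.resize(A,(400,400),interpolation=2),cv2.resize(B,(400,400),interpolation=2)]))
E
```

```text
31.15 [ 432.96354157 -340.61694715  166.00256731] [ 0.47588873 -0.3957867  -0.10084403] 0.9998512985862452
tin top 60 [ 421.2 -333.7   34.8]
tin side 339 [ 432.8 -341.1   35. ]
```

View pics/c8.png

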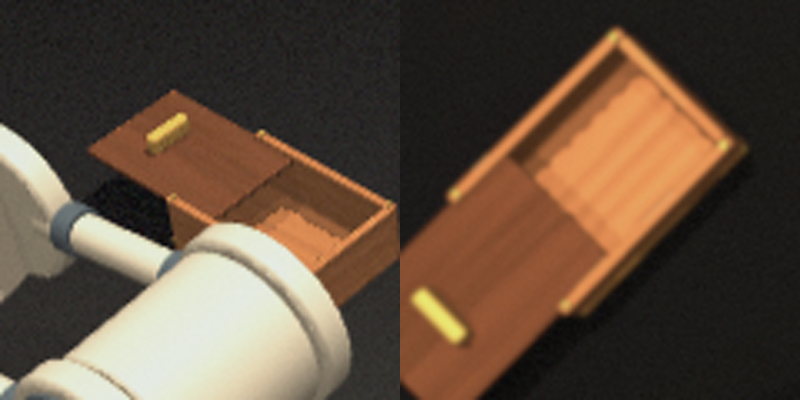

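The left crop shows the cover well back with the bar at (167,133). The right crop shows the compartment uncovered, centred near (625,145). I grasp the tin.

>>> {"name": "send_rows", "arguments": {
  "motion": [
    {"offset": [0, 0, 0.05], "rot": [0, 0, 0], "fingers": -1},
    {"offset": [0, 0, 0.1], "rot": [0, 0, 0], "fingers": -0.7},
    {"offset": [0, 0, 0.125], "rot": [0, 0, 0], "fingers": -0.6},
    {"offset": [0, 0, 0.136], "rot": [0, 0, 0], "fingers": -0.5},
    {"offset": [0, 0, 0.14], "rot": [0, 0, 0], "fingers": -0.4},
    {"offset": [0, 0, 0.14], "rot": [0, 0, 0], "fingers": -0.25},
    {"offset": [0, 0, 0.14], "rot": [0, 0, 0], "fingers": -0.15},
    {"offset": [0, 0, 0.14], "rot": [0, 0, 0], "fingers": -0.05},
    {"offset": [0, 0, 0.14], "rot": [0, 0, 0], "fingers": 0.1},
    {"offset": [0, 0, 0.14], "rot": [0, 0, 0], "fingers": 0.4},
    {"offset": [0, 0, 0.14], "rot": [0, 0, 0], "fingers": 0.4},
    {"offset": [0, 0, 0.14], "rot": [0, 0, 0], "fingers": 0.4},
    {"offset": [0, 0, 0.14], "rot": [0, 0, 0], "fingers": 0.4}
  ],
  "squeeze": 25
}}

```text
time: 32.88
tcp_pos: [433.2, -341.8, 26.4]
orientation: [[1.0, 0.0, 0.001], [0.0, -1.0, -0.001], [0.001, 0.001, -1.0]]
contact_force: [-0.1, -0.1, 5.3]
gripper_width: 0.504
gripper_force: 25.8
```

>>> {"name": "send_rows", "arguments": {
  "motion": [
    {"offset": [0, 0, -0.01], "rot": [0, 0, 0], "fingers": 0.4},
    {"offset": [0, 0, -0.04], "rot": [0, 0, 0], "fingers": 0.4},
    {"offset": [0, 0, -0.08], "rot": [0, 0, 0], "fingers": 0.4},
    {"offset": [0, 0, -0.12], "rot": [0, 0, 0], "fingers": 0.4},
    {"offset": [0, -0.02, -0.13], "rot": [0, 0, 0], "fingers": 0.4},
    {"offset": [0.002, -0.055, -0.13], "rot": [0, 0, -3], "fingers": 0.4},
    {"offset": [0.004, -0.1, -0.13], "rot": [0, 0, -7], "fingers": 0.4},
    {"offset": [0.006, -0.15, -0.13], "rot": [0, 0, -12], "fingers": 0.4},
    {"offset": [0.008, -0.2, -0.13], "rot": [0, 0, -17], "fingers": 0.4},
    {"offset": [0.01, -0.25, -0.13], "rot": [0, 0, -22], "fingers": 0.4},
    {"offset": [0.012, -0.3, -0.13], "rot": [0, 0, -27], "fingers": 0.4},
    {"offset": [0.014, -0.35, -0.13], "rot": [0, 0, -32], "fingers": 0.4},
    {"offset": [0.016, -0.4, -0.13], "rot": [0, 0, -37], "fingers": 0.4},
    {"offset": [0.018, -0.45, -0.13], "rot": [0, 0, -42], "fingers": 0.4},
    {"offset": [0.02, -0.5, -0.13], "rot": [0, 0, -45.2], "fingers": 0.4},
    {"offset": [0.022, -0.545, -0.13], "rot": [0, 0, -45.2], "fingers": 0.4},
    {"offset": [0.0235, -0.58, -0.13], "rot": [0, 0, -45.2], "fingers": 0.4},
    {"offset": [0.0235, -0.595, -0.13], "rot": [0, 0, -45.2], "fingers": 0.4},
    {"offset": [0.0235, -0.595, -0.13], "rot": [0, 0, -45.2], "fingers": 0.4},
    {"offset": [0.0235, -0.595, -0.13], "rot": [0, 0, -45.2], "fingers": 0.4}
  ]
}}

```text
time: 35.38
tcp_pos: [456.1, 252.5, 155.0]
orientation: [[0.705, 0.709, -0.0], [0.709, -0.705, -0.001], [-0.001, 0.0, -1.0]]
contact_force: [-0.2, 0.4, -0.5]
gripper_width: 0.509
gripper_force: 25.6
```

```bash
python3 - <<'E'
from h import *
s=sense();print(s["time"],s["tcp_pos"],s["contact_force"],s["gripper_width"],s["gripper_force"])
for n in ["top","side"]:
    im,d=grab_frame(n); cv2.imwrite(f"pics/{n}9.png",im[...,::-1]); P=cloud(n,d)
A=cv2.imread("pics/side9.png")[60:210,160:310];B=cv2.imread("pics/top9.png")[195:325,75:205]
cv2.imwrite("pics/c9.png",np.hstack([cv2.resize(A,(400,400),interpolation=2),cv2.resize(B,(400,400),interpolation=2)]))
E
```

```text
35.375 [456.06345268 252.54052048 155.02168649] [-0.18491181  0.37641395 -0.47459294] 0.5090711423999584 25.605948865413666
```

View pics/c9.png

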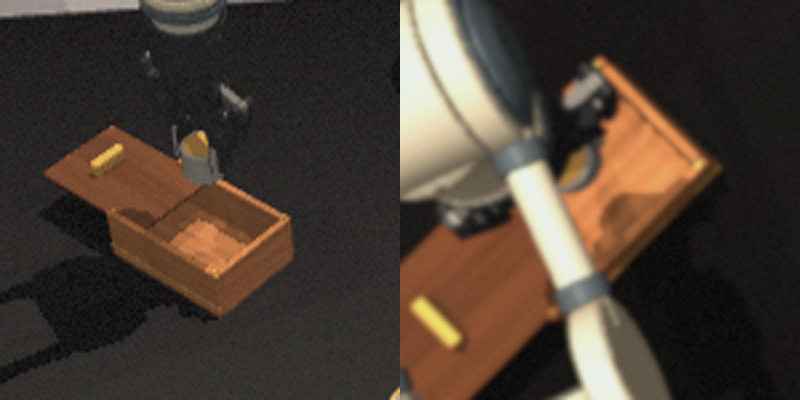

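The crops show the tin upright between the jaws at (197,158) on the left, above the open compartment. I lower it.

>>> {"name": "send_rows", "arguments": {
  "motion": [
    {"offset": [0, 0, 0.03], "rot": [0, 0, 0], "fingers": 0.4},
    {"offset": [0, 0, 0.06], "rot": [0, 0, 0], "fingers": 0.4},
    {"offset": [0, 0, 0.08], "rot": [0, 0, 0], "fingers": 0.4},
    {"offset": [0, 0, 0.1], "rot": [0, 0, 0], "fingers": 0.4},
    {"offset": [0, 0, 0.11], "rot": [0, 0, 0], "fingers": 0.4},
    {"offset": [0, 0, 0.116], "rot": [0, 0, 0], "fingers": 0.4},
    {"offset": [0, 0, 0.119], "rot": [0, 0, 0], "fingers": 0.4},
    {"offset": [0, 0, 0.12], "rot": [0, 0, 0], "fingers": 0.4},
    {"offset": [0, 0, 0.12], "rot": [0, 0, 0], "fingers": 0.4}
  ]
}}

```text
time: 36.6
tcp_pos: [456.4, 253.7, 35.8]
orientation: [[0.704, 0.71, 0.001], [0.71, -0.704, 0.0], [0.001, 0.0, -1.0]]
contact_force: [-0.3, -0.5, -0.6]
gripper_width: 0.504
gripper_force: 25.6
```

>>> {"name": "send_rows", "arguments": {
  "motion": [
    {"offset": [0, 0, 0.001], "rot": [0, 0, 0], "fingers": 0.4},
    {"offset": [0, 0, 0.002], "rot": [0, 0, 0], "fingers": 0.4},
    {"offset": [0, 0, 0.003], "rot": [0, 0, 0], "fingers": 0.4},
    {"offset": [0, 0, 0.0035], "rot": [0, 0, 0], "fingers": 0.4},
    {"offset": [0, 0, 0.0035], "rot": [0, 0, 0], "fingers": 0.4}
  ]
}}

```text
time: 37.22
tcp_pos: [456.2, 253.6, 32.4]
orientation: [[0.705, 0.71, 0.0], [0.71, -0.705, 0.0], [0.0, 0.0, -1.0]]
contact_force: [-3.1, -0.8, 4.2]
gripper_width: 0.506
gripper_force: 26.0
```

Contact. I release to about 54 mm, rise, and move back over the bar.

>>> {"name": "send_rows", "arguments": {
  "motion": [
    {"offset": [0, 0, 0], "rot": [0, 0, 0], "fingers": 0},
    {"offset": [0, 0, 0], "rot": [0, 0, 0], "fingers": -0.06},
    {"offset": [0, 0, 0], "rot": [0, 0, 0], "fingers": -0.12},
    {"offset": [0, 0, 0], "rot": [0, 0, 0], "fingers": -0.2},
    {"offset": [0, 0, 0], "rot": [0, 0, 0], "fingers": -0.27},
    {"offset": [0, 0, 0], "rot": [0, 0, 0], "fingers": -0.27},
    {"offset": [0, 0, -0.01], "rot": [0, 0, 0], "fingers": -0.27},
    {"offset": [0, 0, -0.04], "rot": [0, 0, 0], "fingers": -0.27},
    {"offset": [0, 0, -0.08], "rot": [0, 0, 0], "fingers": -0.27},
    {"offset": [0, 0, -0.12], "rot": [0, 0, 0], "fingers": 0},
    {"offset": [0, -0.05, -0.12], "rot": [0, 0, 0], "fingers": 0.2},
    {"offset": [0, -0.1, -0.12], "rot": [0, 0, 0], "fingers": 0.2},
    {"offset": [-0.001, -0.155, -0.11], "rot": [0, 0, 0], "fingers": 0.2},
    {"offset": [-0.001, -0.155, -0.1], "rot": [0, 0, 0], "fingers": 0.2},
    {"offset": [-0.001, -0.155, -0.1], "rot": [0, 0, 0], "fingers": 0.2}
  ]
}}

```text
time: 39.1
tcp_pos: [345.3, 361.7, 131.3]
orientation: [[0.704, 0.71, -0.0], [0.71, -0.704, -0.001], [-0.001, 0.001, -1.0]]
contact_force: [0.7, 0.1, 0.4]
gripper_width: 0.399
gripper_force: 0.0
```

```bash
python3 - <<'E'
from h import *
s=sense();print(s["time"],s["tcp_pos"],s["contact_force"],s["gripper_width"],s["gripper_force"])
for n in ["top","side"]:
    im,d=grab_frame(n); cv2.imwrite(f"pics/{n}10.png",im[...,::-1]); P=cloud(n,d)
    q=near(P,456,253,26,32,48); print("tin",len(q),q.mean(0).round(1) if len(q) else "",q.std(0).round(1) if len(q) else "")
A=cv2.imread("pics/side10.png")[60:210,140:290];B=cv2.imread("pics/top10.png")[205:335,55:185]
cv2.imwrite("pics/c10.png",np.hstack([cv2.resize(A,(400,400),interpolation=2),cv2.resize(B,(400,400),interpolation=2)]))
E
```

```text
39.1 [345.34968648 361.6584283  131.33975184] [0.70545568 0.09102478 0.4031734 ] 0.39876725078080366 0.0
tin 302 [454.1 250.9  39.6] [11.3 11.3  2.5]
tin 169 [455.1 250.4  40.6] [11.5 12.8  3.3]
```

View pics/c10.png

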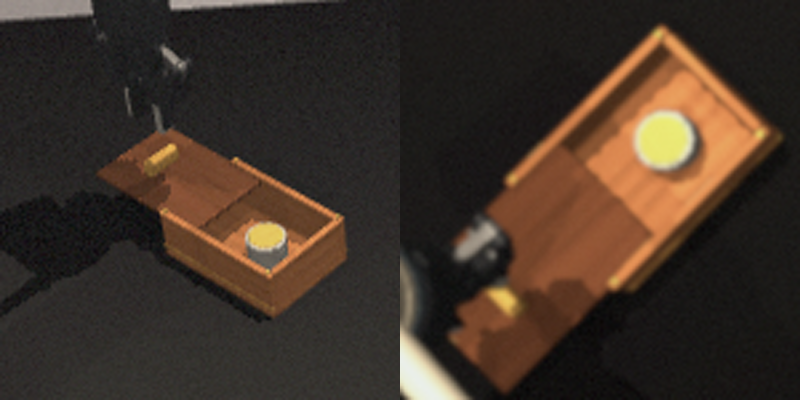

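The tin stands upright in the box, at left (267,238) and right (665,140), with its top at about z 40 mm as it should be. I grip the bar again.

>>> {"name": "send_rows", "arguments": {
  "motion": [
    {"offset": [0, 0, 0.02], "rot": [0, 0, 0], "fingers": 0.2},
    {"offset": [0, 0, 0.04], "rot": [0, 0, 0], "fingers": 0.2},
    {"offset": [0, 0, 0.05], "rot": [0, 0, 0], "fingers": 0.2},
    {"offset": [0, 0, 0.0555], "rot": [0, 0, 0], "fingers": 0.2},
    {"offset": [0, 0, 0.0555], "rot": [0, 0, 0], "fingers": 0.4},
    {"offset": [0, 0, 0.0555], "rot": [0, 0, 0], "fingers": 0.5},
    {"offset": [0, 0, 0.0555], "rot": [0, 0, 0], "fingers": 0.6},
    {"offset": [0, 0, 0.0555], "rot": [0, 0, 0], "fingers": 0.7},
    {"offset": [0, 0, 0.0555], "rot": [0, 0, 0], "fingers": 0.9},
    {"offset": [0, 0, 0.0555], "rot": [0, 0, 0], "fingers": 0.9},
    {"offset": [0, 0, 0.0555], "rot": [0, 0, 0], "fingers": 0.9}
  ],
  "squeeze": 30
}}

```text
time: 40.58
tcp_pos: [345.7, 362.2, 76.8]
orientation: [[0.705, 0.71, 0.001], [0.71, -0.705, 0.001], [0.001, 0.0, -1.0]]
contact_force: [-1.2, -1.3, 4.1]
gripper_width: 0.126
gripper_force: 32.3
```

>>> {"name": "send_rows", "arguments": {
  "motion": [
    {"offset": [0, 0.005, 0], "rot": [0, 0, 0], "fingers": 0.9},
    {"offset": [0, 0.015, 0], "rot": [0, 0, 0], "fingers": 0.9},
    {"offset": [0, 0.03, 0], "rot": [0, 0, 0], "fingers": 0.9},
    {"offset": [0, 0.045, 0], "rot": [0, 0, 0], "fingers": 0.9},
    {"offset": [0, 0.06, 0], "rot": [0, 0, 0], "fingers": 0.9},
    {"offset": [0, 0.075, 0], "rot": [0, 0, 0], "fingers": 0.9},
    {"offset": [0, 0.085, 0], "rot": [0, 0, 0], "fingers": 0.9},
    {"offset": [0, 0.092, 0], "rot": [0, 0, 0], "fingers": 0.9},
    {"offset": [0, 0.096, 0], "rot": [0, 0, 0], "fingers": 0.9},
    {"offset": [0, 0.099, 0], "rot": [0, 0, 0], "fingers": 0.9},
    {"offset": [0, 0.1, 0], "rot": [0, 0, 0], "fingers": 0.9},
    {"offset": [0, 0.1, 0], "rot": [0, 0, 0], "fingers": 0.9}
  ]
}}

```text
time: 42.08
tcp_pos: [417.3, 291.6, 76.8]
orientation: [[0.705, 0.709, 0.002], [0.709, -0.705, 0.001], [0.002, 0.0, -1.0]]
contact_force: [1.7, 1.6, 5.0]
gripper_width: 0.128
gripper_force: 32.4
```

>>> {"name": "send_rows", "arguments": {
  "motion": [
    {"offset": [0, 0.001, 0], "rot": [0, 0, 0], "fingers": 0.9},
    {"offset": [0, 0.002, 0], "rot": [0, 0, 0], "fingers": 0.9},
    {"offset": [0, 0.003, 0], "rot": [0, 0, 0], "fingers": 0.9},
    {"offset": [0, 0.003, 0], "rot": [0, 0, 0], "fingers": 0.9}
  ]
}}

```text
time: 42.58
tcp_pos: [419.3, 289.7, 76.8]
orientation: [[0.705, 0.71, 0.001], [0.71, -0.705, 0.001], [0.002, 0.0, -1.0]]
contact_force: [1.1, 2.6, 5.6]
gripper_width: 0.124
gripper_force: 32.4
```

>>> {"name": "send_rows", "arguments": {
  "motion": [
    {"offset": [0, 0.0005, 0], "rot": [0, 0, 0], "fingers": 0.9},
    {"offset": [0, 0.001, 0], "rot": [0, 0, 0], "fingers": 0.9},
    {"offset": [0, 0.0015, 0], "rot": [0, 0, 0], "fingers": 0.9},
    {"offset": [0, 0.0015, 0], "rot": [0, 0, 0], "fingers": 0.9}
  ]
}}

```text
time: 43.08
tcp_pos: [420.3, 288.7, 76.8]
orientation: [[0.705, 0.71, 0.001], [0.71, -0.705, 0.001], [0.002, 0.0, -1.0]]
contact_force: [0.1, 2.5, 5.5]
gripper_width: 0.131
gripper_force: 32.4
```

>>> {"name": "send_rows", "arguments": {
  "motion": [
    {"offset": [0, 0.0005, 0], "rot": [0, 0, 0], "fingers": 0.9},
    {"offset": [0, 0.001, 0], "rot": [0, 0, 0], "fingers": 0.9},
    {"offset": [0, 0.0015, 0], "rot": [0, 0, 0], "fingers": 0.9},
    {"offset": [0, 0.0015, 0], "rot": [0, 0, 0], "fingers": 0.9}
  ]
}}

```text
time: 43.58
tcp_pos: [420.9, 288.1, 76.8]
orientation: [[0.704, 0.71, 0.0], [0.71, -0.704, 0.002], [0.002, -0.001, -1.0]]
contact_force: [-2.5, 4.7, 5.7]
gripper_width: 0.129
gripper_force: 32.5
```

>>> {"name": "send_rows", "arguments": {
  "motion": [
    {"offset": [0, 0.0007, 0], "rot": [0, 0, 0], "fingers": 0.9},
    {"offset": [0, 0.0015, 0], "rot": [0, 0, 0], "fingers": 0.9},
    {"offset": [0, 0.0015, 0], "rot": [0, 0, 0], "fingers": 0.9},
    {"offset": [0, 0.0015, 0], "rot": [0, 0, 0], "fingers": 0.9}
  ]
}}

```text
time: 44.08
tcp_pos: [421.0, 288.0, 76.8]
orientation: [[0.704, 0.71, -0.002], [0.71, -0.704, 0.004], [0.002, -0.004, -1.0]]
contact_force: [-4.3, 7.3, 6.8]
gripper_width: 0.132
gripper_force: 32.6
```

The cover is against its stop: the force rises with no travel. I release and retreat.

>>> {"name": "send_rows", "arguments": {
  "motion": [
    {"offset": [0, 0, 0], "rot": [0, 0, 0], "fingers": 0.7},
    {"offset": [0, 0, 0], "rot": [0, 0, 0], "fingers": 0.5},
    {"offset": [0, 0, 0], "rot": [0, 0, 0], "fingers": 0.3},
    {"offset": [0, 0, 0], "rot": [0, 0, 0], "fingers": 0.2},
    {"offset": [0, 0, -0.02], "rot": [0, 0, 0], "fingers": 0.2},
    {"offset": [0, 0, -0.06], "rot": [0, 0, 0], "fingers": 0.2},
    {"offset": [0, 0, -0.1], "rot": [0, 0, 0], "fingers": 0.2},
    {"offset": [-0.08, 0.08, -0.14], "rot": [0, 0, 0], "fingers": 0.2},
    {"offset": [-0.16, 0.16, -0.16], "rot": [0, 0, 0], "fingers": 0.2},
    {"offset": [-0.25, 0.2, -0.18], "rot": [0, 0, 0], "fingers": 0.2},
    {"offset": [-0.25, 0.2, -0.18], "rot": [0, 0, 0], "fingers": 0.2},
    {"offset": [-0.25, 0.2, -0.18], "rot": [0, 0, 0], "fingers": 0.2},
    {"offset": [-0.25, 0.2, -0.18], "rot": [0, 0, 0], "fingers": 0.2}
  ]
}}

```text
time: 45.7
tcp_pos: [386.9, -34.9, 259.3]
orientation: [[0.708, 0.706, 0.004], [0.706, -0.708, -0.002], [0.002, 0.004, -1.0]]
contact_force: [0.4, 1.3, 0.2]
gripper_width: 0.4
gripper_force: 0.0
```

```bash
python3 - <<'E'
from h import *
s=sense();print(s["time"],s["tcp_pos"],s["contact_force"],s["gripper_width"])
for n in ["top","side"]:
    im,d=grab_frame(n); cv2.imwrite(f"pics/{n}11.png",im[...,::-1]); P=cloud(n,d)
    q=near(P,642,-22,45,52,72); print("finjan",circ(q,28.0)); q=near(P,648,-265,40,72,90); print("glass",circ(q,26.0))
    q=near(P,644,-144,40,66,82); print("knob",q.mean(0).round(1)); q=near(P,444,-205,40,58,75); print("oud cap",q.mean(0).round(1))
    q=near(P,421,288,40,65,80); print("bar",len(q),q.mean(0).round(1))
    q=near(P,443,267,140,51,80); print("box",cv2.minAreaRect(q[:,:2].astype(np.float32)))
    for k in ["small_saucer","large_saucer"]:
        for r in regions_of(n,k): 
            q=P[r["mask"]]; q=q[~np.isnan(q[:,0])]; q=q[np.abs(q[:,2]-10)<8]
            if len(q)>400: print(k,r["conf"],mid(q),np.ptp(q,0).round())
cv2.imwrite("pics/f.png",np.hstack([cv2.imread("pics/side11.png")[80:380,150:430],cv2.resize(cv2.imread("pics/top11.png")[205:325,75:195],(300,300),interpolation=2)]))
E
```

```text
45.7 [386.92541694 -34.87847568 259.29895327] [0.43978601 1.26943209 0.21688889] 0.39989287079669494
finjan [641.2 -23.7  28. ]
glass [ 647.8 -265.4   26. ]
knob [ 644.  -144.1   74.8]
oud cap [ 443.6 -204.3   67.4]
bar 104 [420.  286.3  70. ]
box ((441.172119140625, 266.0877685546875), (117.09880065917969, 160.07003784179688), 45.47509765625)
large_saucer 0.7 [ 646.6 -266.6] [125. 126.  16.]
finjan [642.4 -21.7  28. ]
glass [ 648.8 -264.7   26. ]
knob [ 645.3 -144.5   75.2]
oud cap [ 444.5 -204.9   67. ]
bar 62 [420.  286.7  71.3]
box ((440.9921569824219, 270.23748779296875), (120.5699462890625, 171.61715698242188), 44.61597442626953)
small_saucer 0.57 [642.6 -27.9] [97. 84. 15.]
large_saucer 0.95 [ 648.6 -258.8] [130. 133.  16.]
```

View pics/f.png

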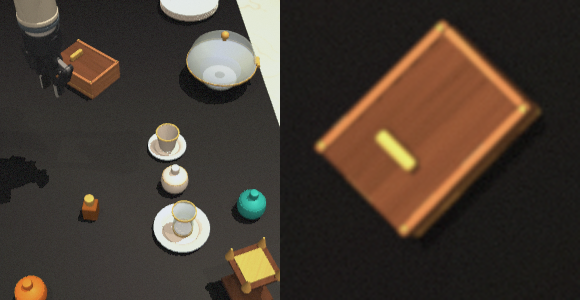

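The left part shows the finjan, sugar bowl and glass standing in line at (167,138), (175,180) and (183,215). The right part shows the cover fully shut, with the box outline measuring 160 mm long. Everything checks, so I hand in.

```bash
python3 -c "
from plant import *
print(hand_in())"
```

```text
the job is handed in; nothing more can be done
None
```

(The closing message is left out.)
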